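Lean craft boards on the easel and spray them

TASK

Take the finished arch-topped plaque off the easel and lay it flat in the tray, and lean every blank plywood board on the easel side by side, each on a short edge on the lip, face flat against the sloped backstop, let go. When all that is done, slide the spray can's guard open, press its nozzle cap fully down for about half a second, let it spring back up and slide the guard shut again; leave the boards leaning and do not disturb the paint bottles, tape roll or stapler.

Things in the scene. Friction and masses are not known exactly. Their poses are not given: they have to be found in the camera images.
- plaque: The finished plaque: plywood, 110 mm (x) x 64 mm (y) x 16 mm (z) like the boards, but its +x end is a half-round arch of 32 mm radius; 70 g. At the start it leans somewhere on the backstop, square end on the lip. Origin: its middle.
- tray: Open grey plastic tray, fixed, to the left in front of the robot: 170 (x) x 160 (y) x 22 mm, walls and floor 5 mm. Origin: centre of its underside; z up.
- backstop: Fixed low wooden easel facing the robot: flat panel 100 mm long, sloping 45 deg, rising away from the robot; along its foot a lip standing 16 mm out of it. Origin: corner of panel and lip, mid-width, about 34 mm above the table. x up the slope, y along the lip (480 mm wide, -240 to +240), z square out of the panel (up, to the robot). Closed below the lip; top edge about 105 mm high.
- nozzle (a joint): Travel of the sprung nozzle cap of the spray can, m: 0 up, 0.006 fully down. It takes about 4 N to start and 7 N fully down, and springs back up when let go.
- nozzle_top (a point): Centre of the top of the nozzle cap: white round button, 28 mm diameter, about 205 mm above the table, on a white spray can (66 mm diameter) clamped in a fixed grey stand (base 130 x 130 mm; post and rail on the can's right, -y, side). Axes of the stand: x away from the robot, y left, z up.
- guard (a joint): Sliding guard, m: 0 shut over the nozzle (starts shut or nearly so); 0.10 fully open, pulled 100 mm along the stand's -x (towards the robot). About 1.5 N of friction; stays where left. Open it 70 mm or more for fingers to reach the nozzle from above.
- guard_knob (a point): Centre of the top of the guard's upright black round knob (20 mm diameter, 36 mm tall), about 260 mm above the table; shut, it is 55 mm to the right (stand's -y) of the nozzle. It stands on the guard, a steel plate 60 (x) x 105 (y) x 5 mm whose underside is 219 mm above the table, 14 mm above the nozzle cap. It moves with the guard; the rail below runs along x.
- board1: A blank plywood board, 110 mm (x) x 64 mm (y) x 16 mm (z), 75 g, both faces alike, at the start lying flat on the table between robot and easel. Origin: its middle. May be absent.
- board2: A blank plywood board, 110 mm (x) x 64 mm (y) x 16 mm (z), 75 g, both faces alike, at the start lying flat on the table between robot and easel. Origin: its middle. May be absent.
- board3: A blank plywood board, 110 mm (x) x 64 mm (y) x 16 mm (z), 75 g, both faces alike, at the start lying flat on the table between robot and easel. Origin: its middle. May be absent.
- board4: A blank plywood board, 110 mm (x) x 64 mm (y) x 16 mm (z), 75 g, both faces alike, at the start lying flat on the table between robot and easel. Origin: its middle. May be absent.
- paint_a: A blue paint bottle, 54 mm diameter, 150 mm tall, standing behind the easel. Origin: centre of its foot. Not to be disturbed.
- paint_b: A yellow paint bottle, 54 mm diameter, 150 mm tall, standing behind the easel. Origin: centre of its foot. Not to be disturbed.
- tape: A roll of clear tape, 100 mm diameter, 48 mm tall, lying flat near the robot's right. Origin: centre of its underside. Not to be disturbed.
- stapler: A red desk stapler, 150 x 36 x 49 mm, beyond the spray stand. Origin: centre of its underside. Not to be disturbed.
Mind the look-alikes: they are no part of the job. What is shaped like the board3 but pink is not meant.

How it is judged:
On the way, in this order (a step that is already met when the one before it is completed fails the run):
1. the plaque lies flat in the tray and every board leans flat on the backstop, standing on the lip, all let go (x of board1 in the frame of backstop between 0.047 and 0.072 m and y of board1 in the frame of backstop between -0.225 and 0.225 m and z of board1 in the frame of backstop between 0.003 and 0.014 m and angle between the z axis of each of board1, board2, board3, board4 and the z axis of backstop, either way round below 0.12 rad and angle between the x axis of each of board1, board2, board3, board4 and the x axis of backstop, either way round below 0.25 rad and contact force between the fingers and board1 below 0.2 N and x of board2 in the frame of backstop between 0.047 and 0.072 m and y of board2 in the frame of backstop between -0.225 and 0.225 m and z of board2 in the frame of backstop between 0.003 and 0.014 m and contact force between the fingers and board2 below 0.2 N and x of board3 in the frame of backstop between 0.047 and 0.072 m and y of board3 in the frame of backstop between -0.225 and 0.225 m and z of board3 in the frame of backstop between 0.003 and 0.014 m and contact force between the fingers and board3 below 0.2 N and x of board4 in the frame of backstop between 0.047 and 0.072 m and y of board4 in the frame of backstop between -0.225 and 0.225 m and z of board4 in the frame of backstop between 0.003 and 0.014 m and contact force between the fingers and board4 below 0.2 N and x of plaque in the frame of tray between -0.055 and 0.055 m and y of plaque in the frame of tray between -0.055 and 0.055 m and z of plaque in the frame of tray below 0.022 m and angle between the z axis of plaque and the z axis of tray, either way round below 0.1 rad and contact force between the fingers and plaque below 0.2 N), for 0.3 s.
2. the nozzle cap is pressed fully down for 0.2 s (value of joint nozzle above 0.0048 m), for 0.2 s.
3. the nozzle cap is up again (value of joint nozzle below 0.0015 m), for 0.1 s.
At the end, for the whole second after the job is handed in: Each board leans face flat on the backstop (0.12 rad), short edge on the lip (middle 47-72 mm up the slope, square within 0.25 rad, within 225 mm of mid-easel); plaque flat in the tray (0.1 rad, within 55 mm of its middle); all let go, at rest; nozzle up (< 1.5 mm), guard shut (< 12 mm) (all of step 1 and linear speed of each of board1, board2, board3, board4, plaque below 0.02 m/s and value of joint nozzle below 0.0015 m and value of joint guard below 0.012 m); the robot touches nothing.
It fails at once if the blue paint bottle is shoved more than 40 mm or knocked over (distance of paint_a from where it was at the start of the episode above 0.04 m or angle between paint_a's own z axis and vertical above 0.5 rad).
It fails at once if the yellow paint bottle is shoved more than 40 mm or knocked over (distance of paint_b from where it was at the start of the episode above 0.04 m or angle between paint_b's own z axis and vertical above 0.5 rad).
It fails at once if the tape roll is shoved more than 40 mm or knocked over (distance of tape from where it was at the start of the episode above 0.04 m or angle between tape's own z axis and vertical above 0.5 rad).
It fails at once if the stapler is shoved more than 40 mm or knocked over (distance of stapler from where it was at the start of the episode above 0.04 m or angle between stapler's own z axis and vertical above 0.5 rad).
Of board1, board2, board3, board4 only 3 to 4 are there at a start; the rules pass over those that are not, and their reading is None.
At some moment in a run one of board1, board2, board3, board4 may be knocked a few centimetres aside while the robot is not near it.
Once in a run the grip may slacken for a moment while it holds something.
It also fails if it takes over 208 s, if anything falls off the work surface, if the arm or the gripper's body presses on something with over 40 N, if the wrist force passes 120 N, or if a joint passes its speed limit or range.

ROBOT

A 6-joint arm with a two-finger parallel gripper is mounted at the origin on the work surface. World frame = base frame: x ahead of the robot, y to its left, z up, the work surface at z = 0. Lengths are in m, angles in rad, forces in N, time in s.
With the tool pointing down it reaches from about 0.425 to 0.95 m from the base axis. Payload 3.5 kg.
Tool frame: the origin (TCP) lies on the centre line of the jaws, within the pads' length; the fingertips stand 11 mm ahead of it and the grasp point (between the pads) lies 8 mm behind it; y points along the fingers, x is the direction in which the jaws open and shut, and the axes are right-handed (so a half turn about y gives the same grasp; the last joint's range is limited). The gripper opens to 85 mm and grips with 20 to 120 N. Pads are 22 mm wide; open, the fingers measure 114 mm over their backs; the gripper's body (76 mm by 85 mm) begins 54 mm behind the grasp point. The pads swing forward as they close: fully open they stand 13 mm farther back than shut.
Start: joints at [-1.437, 0.286, 1.577, -0, 1.279, -0.15], TCP at [0.189, -0.648, 0.242] pointing down, gripper open.
Joint ranges: [-2.77, 2.77], [-0.9, 2.22], [0.21, 2.48], [-1.53, 4.67], [0.24, 2.81], [-2.84, 2.84]. Speed limits (rad/s): [2.79, 2.79, 3.14, 3.14, 3.14, 3.14].

INTERFACE

Orientations are given as a unit quaternion [x, y, z, w].
In Python, from plant import get_state, read_camera, sign_off gives the robot as it stands.
- The arm moves only by the shell command python3 -m inch 'ROWS' [FORCE]. ROWS is JSON, a list of rows, each an object of numbers: "ax", "ay", "az": the turn, a rotation vector about the tool's x, y, z in rad; "x", "y", "z": the shift along the tool's x, y, z in mm; "hand": the closure, from -1 (fully open) to 1 (shut). In form: [{"ax": .., "ay": .., "az": .., "x": .., "y": .., "z": .., "hand": ..}, ...]. A call has 1 to 5 rows; each row shifts and turns the commanded pose from where the row before left it, along the tool's axes as they then stand; what a row does not reach is not made up. A row lasts 1/12 s, in which the tool goes at most 41.7 mm and 7.16 degrees, less where a joint would pass 70% of its speed; a pose out of reach is approached as far as the arm can. A call with a gripper value outside its range is refused whole. The fingers move at their own pace and stop on an object; FORCE is the grip in N (left out, the last holds). Time passes only in rows, so rows that do not move let the fingers close. It gives the time, the measured TCP pose, the force and the opening at its end, in the units of the state.
- get_state(): the state, without advancing time (a new reading comes with each control period).
- read_camera(name): name is "scene" or "top" or "wrist"; returns a dict with "img" (420x560x3 uint8, red, green, blue), "fov_y" (degrees; the focal length in pixels is half the picture's height over the tangent of half this angle, whatever the lens; pixels are square), "cx", "cy" (the principal point, pixels), "T" (4x4, takes a point from camera to world coordinates); the wrist camera has in their place "T_tool_cam" (4x4, takes a point from camera to tool coordinates, whose origin is the TCP and whose axes are the tool frame's). Camera axes: x right, y down, z forward; pixel columns grow to the right and rows downward; lengths in m; the calibration is good to about 2 mm. A picture is of the moment at which its call begins: read the wrist's pose just before it. There is no depth.
- sign_off(): hands the job in, once; it reports no verdict.
The state is a dict: "time": time; "qpos": joint angles; "dq": joint speeds; "joint_efforts": joint torques, N m; "eef_pos": TCP position; "tcp_rot": TCP orientation; "contact_force": force on the tool from outside, world axes, zero at the start; "wrist_torque": the same for the moment, N m; "opening": opening from 0.0 (shut) to 1.0 (fully open).
Only numpy, scipy, OpenCV 4.12 (cv2) and the standard library are available. Lean on these libraries where they do the work, as an engineer would, in place of code of your own. Each camera call takes 0.05 s, during which the arm holds its last target. There are 200 camera calls.

## Working session

There is one attempt and no reset: what is moved stays moved. The work goes in short steps, Python scripts to look and compute and a shell command to move; the robot and the scene stay as the last step left them, time stands still between calls to the robot, and variables do not carry over. Pictures are saved under pics/ and viewed, about 12 in all and at most 16, crops included, and the job is handed in when it is done.

```bash
ls; mkdir -p pics
python3 - <<'E'
from plant import *
import cv2,numpy as np
s=get_state();print(s)
for n in ["scene","top"]:
    c=read_camera(n);cv2.imwrite(f"pics/{n}0.png",c["img"][:,:,::-1]);print(n,c["fov_y"],c["cx"],c["cy"],np.round(c["T"],4).tolist(),[k for k in c])
c=read_camera("wrist");print(c["fov_y"],c["cx"],c["cy"],np.round(c["T_tool_cam"],4).tolist())
E
```

```text
pics
{'time': 0.0, 'qpos': array([-1.43701473e+00,  2.87162451e-01,  1.57818526e+00,  1.20751083e-06,
        1.27858163e+00, -1.50007591e-01]), 'dq': array([ 1.12792663e-03,  1.43803793e-03,  1.13872038e-04, -6.51311088e-07,
        9.98678619e-04, -8.41321653e-04]), 'joint_efforts': array([-6.21084509e-04, -4.05981159e+01, -2.92626840e+01, -1.62815945e-04,
        5.70753735e-03,  5.33533964e-06]), 'eef_pos': array([ 0.18893552, -0.64736208,  0.24094481]), 'tcp_rot': array([-0.56509474,  0.42484439, -0.42368615,  0.5662731 ]), 'contact_force': array([ 0.20479585, -0.59607966, -0.66660452]), 'wrist_torque': array([ 0.01516928, -0.0697601 , -0.0818702 ]), 'opening': 0.9993070426962899}
scene 57.60810514338679 277.0361713980993 208.52723809673125 [[0.6632, 0.5295, -0.529, 1.1473], [0.7484, -0.4637, 0.4742, -0.5886], [0.0058, -0.7104, -0.7038, 0.9728], [0.0, 0.0, 0.0, 1.0]] ['img', 'fov_y', 'cx', 'cy', 'T']
top 47.34364750139136 289.4929873523895 207.92078946428006 [[0.0044, -0.9849, 0.1733, 0.2979], [-0.9999, -0.0064, -0.0111, -0.0408], [0.0121, -0.1733, -0.9848, 1.5942], [0.0, 0.0, 0.0, 1.0]] ['img', 'fov_y', 'cx', 'cy', 'T']
69.90832831417308 274.5597362864782 214.4459523405973 [[1.0, 0.0004, 0.0001, 0.0002], [-0.0, -0.2851, 0.9585, -0.1311], [0.0004, -0.9585, -0.2851, 0.0729], [0.0, 0.0, 0.0, 1.0]]
```

View pics/scene0.png

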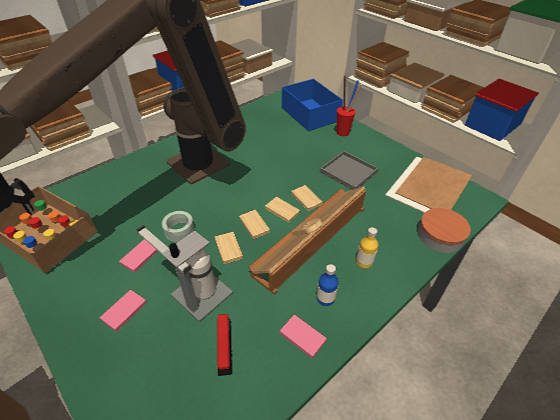

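View pics/top0.png

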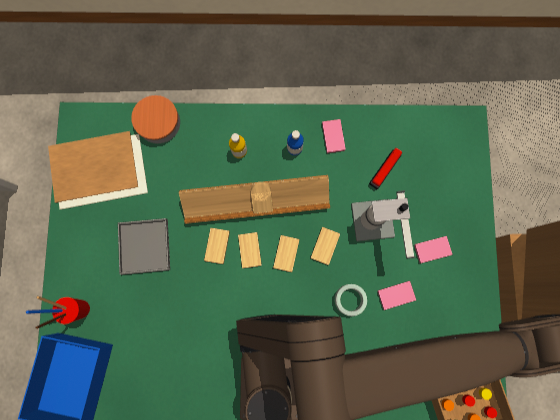

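Scene view: four tan boards in front of the easel, pink decoys, tray on the left, spray stand on the right. Top view: boards near (217,246), (250,250), (287,253) and (325,246), tray (144,246), easel (180–330, 177–222), plaque near (261,197), knob (404,208).

```bash
cat > h.py <<'E'
from plant import *
import cv2,numpy as np
from scipy.spatial.transform import Rotation as R
def K(c): return c["img"].shape[0]/2/np.tan(np.radians(c["fov_y"])/2)
def ray(c,u,v,T=None):
    T=c["T"] if T is None else T
    d=T[:3,:3]@np.array([(u-c["cx"])/K(c),(v-c["cy"])/K(c),1]); return T[:3,3],d/np.linalg.norm(d)
def onz(c,p,z,T=None):
    o,d=ray(c,*p,T); return o+d*(z-o[2])/d[2]
def tri(r1,r2):
    (o1,d1),(o2,d2)=r1,r2
    s=np.linalg.lstsq(np.c_[d1,-d2],o2-o1,rcond=None)[0]
    a,b=o1+s[0]*d1,o2+s[1]*d2; return (a+b)/2,np.linalg.norm(a-b)
def blobs(img,lo,hi,amin=60):
    m=cv2.inRange(cv2.cvtColor(img,cv2.COLOR_RGB2HSV),lo,hi)
    m=cv2.morphologyEx(m,cv2.MORPH_OPEN,np.ones((3,3)))
    return [k for k in cv2.findContours(m,0,2)[0] if cv2.contourArea(k)>amin],m
def Tw(c):
    s=get_state(); T=np.eye(4);T[:3,:3]=R.from_quat(s["tcp_rot"]).as_matrix();T[:3,3]=s["eef_pos"];return T
def wrist():
    T=Tw(0);c=read_camera("wrist");c["T"]=T@c["T_tool_cam"];return c
def go(p,Rm):
    "shift (mm, tool axes) and turn (rotvec, tool axes) from the measured pose to the target"
    T=Tw(0);d=T[:3,:3].T@(np.array(p)-T[:3,3])*1000;w=R.from_matrix(T[:3,:3].T@Rm).as_rotvec()
    print("shift",d.round(1),"turn",w.round(3),"turn deg",np.degrees(np.linalg.norm(w)).round(1))
def tool(yaw,tilt,):
    "tool y = pointing; tilt 0 is down, pi/4 points down and ahead along yaw; tool x horizontal, square to yaw"
    a=np.array([np.cos(yaw),np.sin(yaw),0]);y=np.sin(tilt)*a+np.array([0,0,-np.cos(tilt)])
    x=np.array([-np.sin(yaw),np.cos(yaw),0]); return np.c_[x,y,np.cross(x,y)]
E
python3 - <<'E'
from h import *
t=read_camera("top");s=read_camera("scene")
print("tool axes now",R.from_quat(get_state()["tcp_rot"]).as_matrix().round(2).tolist())
print("tool(0,0)",tool(0,0).tolist())
for n,c in (("top",t),("scene",s)):
    ks,m=blobs(c["img"],(10,50,130),(28,150,255))
    for k in ks:
        (u,v),wh,a=cv2.minAreaRect(k)
        P=np.array([onz(c,p,.016) for p in cv2.boxPoints(((u,v),wh,a))]);e=P[1]-P[0];f=P[2]-P[1]
        if np.linalg.norm(e)<np.linalg.norm(f):e,f=f,e
        print(n,round(u),round(v),cv2.contourArea(k),onz(c,(u,v),.016).round(3)[:2],"LW",np.linalg.norm(e).round(3),np.linalg.norm(f).round(3),"yaw",np.degrees(np.arctan2(e[1],e[0])).round(1))
a=cv2.resize(t["img"][165:275,110:345],None,fx=3.4,fy=3.4,interpolation=2)
cv2.imwrite("pics/topz.png",a[:,:,::-1])
b=cv2.resize(s["img"][175:325,125:385],None,fx=3,fy=3,interpolation=2)
cv2.imwrite("pics/scz.png",b[:,:,::-1])
E
```

```text
tool axes now [[0.28, -0.0, 0.96], [-0.96, 0.0, 0.28], [-0.0, -1.0, 0.0]]
tool(0,0) [[-0.0, 0.0, -1.0], [1.0, 0.0, 0.0], [0.0, -1.0, -0.0]]
top 532 396 2168.5 [-0.02  -0.826] LW 0.169 0.138 yaw -89.9
top 286 253 610.0 [ 0.425 -0.047] LW 0.112 0.064 yaw -12.0
top 249 250 606.5 [0.435 0.073] LW 0.112 0.064 yaw -172.0
top 216 245 613.5 [0.449 0.182] LW 0.113 0.065 yaw -8.8
top 325 245 606.5 [ 0.451 -0.177] LW 0.112 0.064 yaw -20.7
top 254 197 3690.0 [0.611 0.059] LW 0.505 0.104 yaw -84.3
top 224 251 17907.0 [0.432 0.156] LW 1.592 1.083 yaw -87.7
top 463 93 564.5 [ 0.989 -0.666] LW 0.156 0.082 yaw -89.4
top 527 156 9709.5 [ 0.762 -0.871] LW 0.551 0.269 yaw 179.1
scene 228 247 533.0 [ 0.457 -0.179] LW 0.125 0.069 yaw -22.5
scene 32 233 229.5 [-0.023 -0.633] LW 0.16 0.044 yaw 17.3
scene 48 222 203.0 [-0.04  -0.576] LW 0.163 0.043 yaw 13.8
scene 254 223 451.0 [ 0.431 -0.049] LW 0.133 0.072 yaw -14.5
scene 282 209 425.0 [0.439 0.068] LW 0.124 0.081 yaw 8.3
scene 308 228 1461.0 [0.566 0.075] LW 0.576 0.083 yaw 97.8
scene 307 197 368.5 [0.456 0.177] LW 0.142 0.078 yaw -8.2
scene 433 184 2364.0 [0.721 0.595] LW 0.302 0.252 yaw 112.2
scene 534 171 2928.5 [0.943 0.965] LW 0.819 0.24 yaw -69.3
scene 438 135 3602.0 [0.552 0.899] LW 0.743 0.264 yaw -3.3
scene 463 75 3988.5 [0.321 1.523] LW 1.112 0.772 yaw -0.2
scene 238 27 1095.5 [-1.064  1.026] LW 0.601 0.334 yaw -39.8
scene 507 2 78.0 [-0.105  2.956] LW 0.195 0.136 yaw 49.6
scene 324 47 4414.0 [-0.454  1.227] LW 1.576 0.455 yaw 135.5
```

View pics/topz.png

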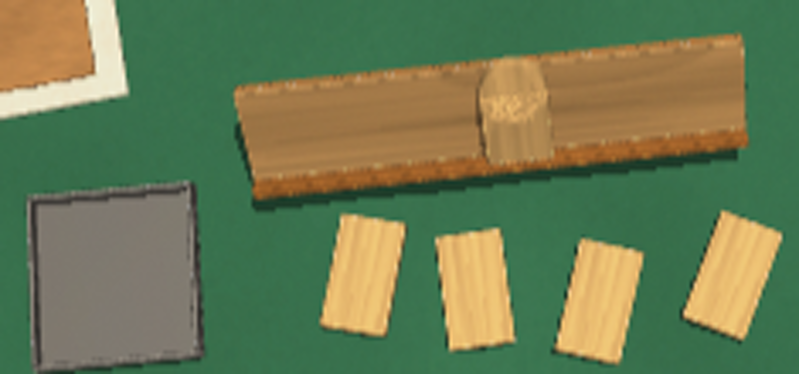

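View pics/scz.png

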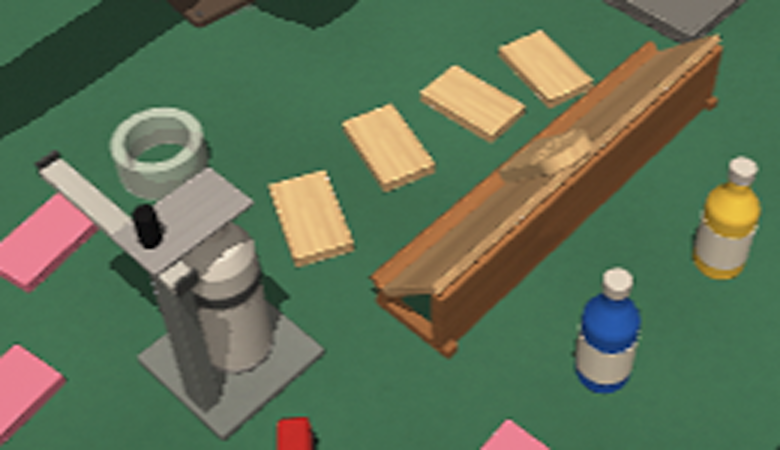

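Zoomed top: easel top edge runs (237,92)→(743,38), lip along the lower edge, plaque arch up with its foot at (520,160). The scene crop shows the knob top at (145,210) and the guard shut over the white can.

Run:
```python
from h import *
t=read_camera("top");s=read_camera("scene")
f=lambda x,y:(110+x/3.4,165+y/3.4); g=lambda x,y:(125+x/3,175+y/3)
pts={"top edge L":((237,90),(720,38)),"top edge R":((743,37),(438,297)),
"lip R":((747,145),(375,280)),"lip L":((254,198),(650,44)),"tray near-right?":((201,355),(690,36))}
P={}
for k,(a,b) in pts.items():
    P[k],e=tri(ray(t,*f(*a)),ray(s,*g(*b)));print(k,P[k].round(4),"gap",e.round(4))
# knob: dark
for n,c,(u0,v0,u1,v1) in (("top",t,(385,190,420,225)),("scene",s,(155,225,190,265))):
    m=(c["img"][v0:v1,u0:u1].max(2)<50).astype(np.uint8)
    _,_,st,ce=cv2.connectedComponentsWithStats(m);print(n,st[1:].tolist(),(ce[1:]+[u0,v0]).round(1).tolist())
for q in [(201,355),(36,369),(29,199),(192,185)]: print("tray",onz(t,f(*q),.022).round(4))
for q in [(490,163),(551,157)]: print("plaque foot (z~.04)",onz(t,f(*q),.045).round(4))
a=np.hstack([cv2.resize(t["img"][180:270,340:430],(400,400)),cv2.resize(s["img"][215:305,145:235],(400,400))])
cv2.imwrite("pics/can.png",a[:,:,::-1])
```

```text
top edge L [0.6133 0.2931 0.0997] gap 0.0043
top edge R [ 0.6686 -0.1819  0.0932] gap 0.0029
lip R [ 0.5765 -0.1891  0.0316] gap 0.0066
lip L [0.5216 0.2879 0.0315] gap 0.0059
tray near-right? [ 0.4239  0.4072 -0.0956] gap 0.1348
top [[14, 14, 9, 8, 46]] [[403.1, 207.3]]
scene [[14, 18, 10, 15, 97]] [[173.7, 250.1]]
tray [0.3692 0.3317 0.022 ]
tray [0.3552 0.4879 0.022 ]
tray [0.5186 0.5053 0.022 ]
tray [0.5333 0.3483 0.022 ]
plaque foot (z~.04) [0.5531 0.0575 0.045 ]
plaque foot (z~.04) [ 0.5593 -0.0012  0.045 ]
```

View pics/can.png

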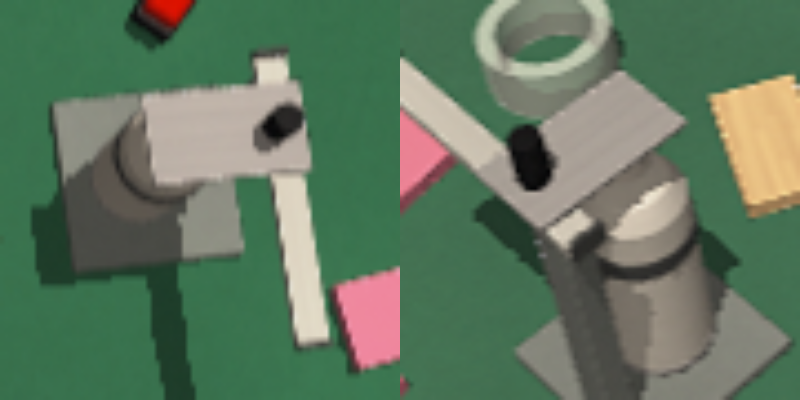

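```bash
cat >> h.py <<'E'
YE=0.116; O=np.array([0.571,0.0474,0.034]); fw=np.array([np.cos(YE),np.sin(YE),0]);ez=np.array([0,0,1.])
U=(fw+ez)/2**.5; V=np.array([-fw[1],fw[0],0]); N=(ez-fw)/2**.5
def bs(s,y,h): return O+s*U+y*V+h*N
def tl(yaw,tilt): return tool(yaw,tilt)@np.diag([-1,1,-1.])   # camera on the far/upper side
E
python3 -m inch '[{"y":-40},{"y":-40},{"y":-40},{"x":-30,"z":23.5},{"x":-30,"z":23.5}]'
for i in 1; do
python3 -m inch '[{"x":-30,"z":23.5},{"x":-30,"z":23.5},{"x":-30,"z":23.5},{"x":-30,"z":23.5},{"x":-30,"z":23.5}]'
python3 -m inch '[{"x":-30,"z":23.5},{"x":-30,"z":23.5},{"x":-30,"z":23.5},{"x":-30,"z":23.5},{"x":-30,"z":23.5}]'
python3 -m inch '[{"x":-30,"z":23.5},{"x":-30,"z":23.5},{"x":-30,"z":23.5},{"x":-30,"z":23.5},{"x":-30,"z":23.5}]'
python3 -m inch '[{"x":-30,"z":23.5},{"x":-30,"z":23.5},{"ay":0.085},{"ay":0.085},{"x":0}]'
done
python3 -c "
from h import *
print(get_state()['qpos'].round(2));go(bs(.045,-.0185,.2),tl(YE,np.pi/4))"
```

```text
[-1.44  0.29  1.58 -0.    1.28 -0.15]
shift [-560.5   35.1  450.2] turn [ 0.783  0.159 -0.066] turn deg 46.0validation failed for argument at $[0]...
validation failed for argument at $[0]...
validation failed for argument at $[0]...
validation failed for argument at $[0]...
validation failed for argument at $[0]...
```

All keys seem to be required per row.

```bash
python3 -m inch '[{"ax":0,"ay":0,"az":0,"x":0,"y":-40,"z":0,"hand":-1},{"ax":0,"ay":0,"az":0,"x":0,"y":-40,"z":0,"hand":-1},{"ax":0,"ay":0,"az":0,"x":0,"y":-40,"z":0,"hand":-1},{"ax":0,"ay":0,"az":0,"x":-30,"y":0,"z":23.5,"hand":-1},{"ax":0,"ay":0,"az":0,"x":-30,"y":0,"z":23.5,"hand":-1}]'
python3 -m inch '[{"ax":0,"ay":0,"az":0,"x":-30,"y":0,"z":23.5,"hand":-1},{"ax":0,"ay":0,"az":0,"x":-30,"y":0,"z":23.5,"hand":-1},{"ax":0,"ay":0,"az":0,"x":-30,"y":0,"z":23.5,"hand":-1},{"ax":0,"ay":0,"az":0,"x":-30,"y":0,"z":23.5,"hand":-1},{"ax":0,"ay":0,"az":0,"x":-30,"y":0,"z":23.5,"hand":-1}]'
python3 -m inch '[{"ax":0,"ay":0,"az":0,"x":-30,"y":0,"z":23.5,"hand":-1},{"ax":0,"ay":0,"az":0,"x":-30,"y":0,"z":23.5,"hand":-1},{"ax":0,"ay":0,"az":0,"x":-30,"y":0,"z":23.5,"hand":-1},{"ax":0,"ay":0,"az":0,"x":-30,"y":0,"z":23.5,"hand":-1},{"ax":0,"ay":0,"az":0,"x":-30,"y":0,"z":23.5,"hand":-1}]'
python3 -m inch '[{"ax":0,"ay":0,"az":0,"x":-30,"y":0,"z":23.5,"hand":-1},{"ax":0,"ay":0,"az":0,"x":-30,"y":0,"z":23.5,"hand":-1},{"ax":0,"ay":0,"az":0,"x":-30,"y":0,"z":23.5,"hand":-1},{"ax":0,"ay":0,"az":0,"x":-30,"y":0,"z":23.5,"hand":-1},{"ax":0,"ay":0,"az":0,"x":-30,"y":0,"z":23.5,"hand":-1}]'
python3 -c "
from h import *
print(get_state()['qpos'].round(2));go(bs(.045,-.0185,.2),tl(YE,np.pi/4))"
```

```text
time: 0.77
eef_pos: [0.2171, -0.5788, 0.3669]
tcp_rot: [0.567, -0.423, 0.427, -0.563]
contact_force: [0.5, -0.1, -0.3]
opening: 1.0
time: 1.18
eef_pos: [0.2885, -0.3985, 0.3624]
tcp_rot: [0.566, -0.424, 0.425, -0.566]
contact_force: [-0.2, -0.5, 1.3]
opening: 0.999
time: 1.6
eef_pos: [0.3591, -0.2216, 0.3626]
tcp_rot: [0.566, -0.424, 0.425, -0.566]
contact_force: [0.5, 0.3, -0.1]
opening: 1.0
time: 2.02
eef_pos: [0.4299, -0.0446, 0.3627]
tcp_rot: [-0.566, 0.424, -0.425, 0.566]
contact_force: [1.2, -0.8, -0.8]
opening: 0.998
[-0.34 -0.35  1.98 -0.    1.51  0.95]
shift [-49.  155.5  49.9] turn [ 0.782  0.159 -0.065] turn deg 45.9
```

```bash
python3 -m inch '[{"ax":0.112,"ay":0.023,"az":-0.009,"x":-6,"y":0,"z":0,"hand":-1},{"ax":0.112,"ay":0.023,"az":-0.009,"x":-6,"y":0,"z":0,"hand":-1},{"ax":0.112,"ay":0.023,"az":-0.009,"x":-6,"y":0,"z":0,"hand":-1},{"ax":0.112,"ay":0.023,"az":-0.009,"x":-6,"y":0,"z":0,"hand":-1},{"ax":0.112,"ay":0.023,"az":-0.009,"x":-6,"y":0,"z":0,"hand":-1}]'
python3 -m inch '[{"ax":0.112,"ay":0.023,"az":-0.009,"x":-6,"y":0,"z":0,"hand":-1},{"ax":0.112,"ay":0.023,"az":-0.009,"x":-6,"y":0,"z":0,"hand":-1},{"ax":0,"ay":0,"az":0,"x":0,"y":0,"z":0,"hand":-1},{"ax":0,"ay":0,"az":0,"x":0,"y":0,"z":0,"hand":-1}]'
python3 -c "
from h import *
print(get_state()['qpos'].round(2));go(bs(.045,-.0185,.15),tl(YE,np.pi/4))"
```

```text
time: 2.43
eef_pos: [0.4228, -0.0168, 0.3629]
tcp_rot: [-0.37, 0.307, -0.57, 0.666]
contact_force: [-0.4, 0.3, 0.4]
opening: 1.003
time: 2.77
eef_pos: [0.4202, -0.0055, 0.3614]
tcp_rot: [-0.285, 0.256, -0.614, 0.69]
contact_force: [0.0, 0.9, 0.7]
opening: 0.998
[-0.51 -0.87  2.4   0.51  1.    0.81]
shift [-16.2 191.9 -76.1] turn [ 0.001 -0.002 -0.001] turn deg 0.2
```

```bash
python3 -m inch '[{"ax":0,"ay":0,"az":0,"x":-3.2,"y":35,"z":-15.2,"hand":-1},{"ax":0,"ay":0,"az":0,"x":-3.2,"y":35,"z":-15.2,"hand":-1},{"ax":0,"ay":0,"az":0,"x":-3.2,"y":35,"z":-15.2,"hand":-1},{"ax":0,"ay":0,"az":0,"x":-3.2,"y":35,"z":-15.2,"hand":-1},{"ax":0,"ay":0,"az":0,"x":-3.2,"y":35,"z":-15.2,"hand":-1}]'
python3 -m inch '[{"ax":0,"ay":0,"az":0,"x":0,"y":0,"z":0,"hand":-1},{"ax":0,"ay":0,"az":0,"x":0,"y":0,"z":0,"hand":-1}]'
python3 -c "
from h import *
print(get_state()['qpos'].round(2));go(bs(.045,-.0185,.15),tl(YE,np.pi/4))
c=wrist();im=c['img'].copy()
for p,col in ((bs(0,-.0185,0),(255,0,0)),(bs(0,-.0185,.016),(255,255,0)),(bs(.11,-.0185,.016),(0,0,255)),(bs(.045,-.0505,.016),(0,255,255)),(bs(.045,.0135,.016),(0,255,255)),(bs(.1,.06,0),(255,0,255)),(bs(0,.06,.016),(255,0,255))):
    q=np.linalg.inv(c['T'])@np.r_[p,1];u=int(c['cx']+K(c)*q[0]/q[2]);v=int(c['cy']+K(c)*q[1]/q[2]);print(u,v);cv2.circle(im,(u,v),4,col,-1)
cv2.imwrite('pics/w1.png',im[:,:,::-1])"
```

```text
time: 3.18
eef_pos: [0.4984, 0.0189, 0.1887]
tcp_rot: [-0.287, 0.256, -0.613, 0.69]
contact_force: [0.4, 0.3, 0.9]
opening: 1.002
time: 3.35
eef_pos: [0.496, 0.0196, 0.185]
tcp_rot: [-0.288, 0.261, -0.611, 0.69]
contact_force: [0.3, 0.3, 0.7]
opening: 1.001
[-0.31 -0.42  2.48  0.73  0.46  0.58]
shift [-0.4 11.8 -6.7] turn [ 0.013 -0.003 -0.007] turn deg 0.9
275 246
275 252
274 139
308 209
241 209
192 149
196 252
```

View pics/w1.png

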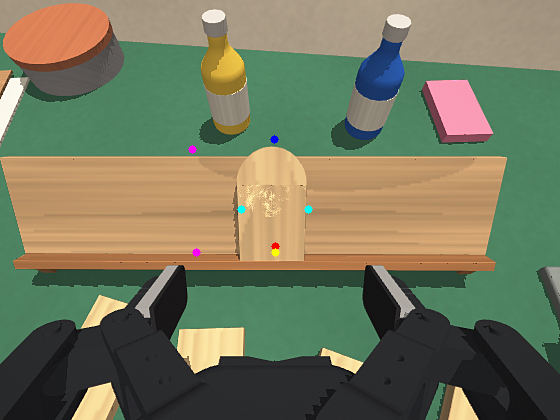

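The plaque and panel appear ~8 px lower than predicted (plaque top v=147, panel top edge v=157 from u=2 to 506, lip crest v≈262 from u=15 to 494). I'll re-fit the easel frame from these corners.

Run:
```python
from h import *
c=wrist();im=c['img']
for u in (60,150,400,450): print(u,im[145:275:1,u].sum(1)[::1].tolist()[::2])
obj=np.array([[.1,.24,0],[.1,-.24,0],[0,.24,.016],[0,-.24,.016]])
px=np.array([[2,157],[506,157],[15,262],[494,262.]])
Km=np.array([[K(c),0,c['cx']],[0,K(c),c['cy']],[0,0,1]])
ok,rv,tv=cv2.solvePnP(obj,px,Km,None,flags=cv2.SOLVEPNP_ITERATIVE)
Tc=np.eye(4);Tc[:3,:3]=cv2.Rodrigues(rv)[0];Tc[:3,3]=tv[:,0];T=c['T']@Tc
pr=cv2.projectPoints(obj,rv,tv,Km,None)[0][:,0]-px
print(T.round(4),pr.round(1)); print(np.c_[U,V,N].round(3),O)
# world: height from width of edges with tool tilt known
```

```text
60 [308, 305, 301, 304, 309, 310, 309, 293, 582, 456, 441, 439, 446, 469, 472, 462, 452, 461, 447, 476, 442, 426, 434, 441, 452, 447, 437, 435, 438, 436, 435, 440, 439, 437, 438, 451, 423, 414, 435, 450, 447, 460, 463, 473, 453, 460, 506, 486, 475, 498, 425, 446, 464, 502, 515, 520, 361, 351, 345, 374, 350, 335, 338, 354, 163]
150 [310, 315, 313, 321, 315, 312, 314, 306, 559, 457, 464, 450, 455, 474, 478, 456, 455, 475, 475, 475, 445, 438, 453, 461, 463, 463, 454, 443, 459, 463, 455, 458, 447, 439, 447, 424, 397, 412, 447, 471, 469, 469, 466, 465, 462, 464, 484, 493, 482, 484, 439, 459, 476, 506, 488, 465, 342, 364, 366, 355, 353, 347, 361, 372, 156]
400 [310, 310, 310, 311, 311, 314, 314, 304, 490, 448, 452, 448, 450, 467, 469, 447, 454, 446, 433, 437, 428, 422, 448, 453, 462, 470, 455, 439, 422, 436, 430, 421, 429, 448, 443, 437, 403, 436, 420, 434, 456, 452, 461, 469, 483, 476, 454, 475, 489, 495, 465, 451, 480, 490, 492, 490, 347, 389, 372, 358, 407, 366, 361, 367, 167]
450 [308, 343, 310, 307, 311, 309, 315, 311, 470, 439, 432, 432, 443, 462, 459, 434, 459, 476, 464, 475, 461, 450, 449, 439, 447, 460, 448, 431, 430, 439, 425, 420, 418, 438, 436, 450, 455, 430, 426, 435, 463, 452, 466, 480, 495, 491, 470, 491, 490, 491, 491, 466, 472, 501, 504, 491, 400, 376, 368, 345, 452, 359, 358, 347, 263]
[[ 0.698  -0.1162 -0.7066  0.5654]
 [ 0.0799  0.9932 -0.0844  0.0478]
 [ 0.7116  0.0024  0.7026  0.0343]
 [ 0.      0.      0.      1.    ]] [[-0.3  1. ]
 [-0.2  1. ]
 [-0.2 -1.2]
 [ 0.7 -0.9]]
[[ 0.702 -0.116 -0.702]
 [ 0.082  0.993 -0.082]
 [ 0.707  0.     0.707]] [0.571  0.0474 0.034 ]
```

Run:
```python
from h import *
c=wrist();im=c['img']
print(get_state()['eef_pos'].round(4),get_state()['dq'].round(3))
a=cv2.resize(im[130:290,0:160],None,fx=4,fy=3.5,interpolation=0);b=cv2.resize(im[130:290,440:560],None,fx=1.3,fy=3.5,interpolation=0)
cv2.imwrite('pics/w1z.png',np.hstack([a,b])[:,:,::-1])
```

```text
[0.4975 0.0182 0.1918] [-0.007 -0.042  0.008  0.006 -0.003 -0.007]
```

View pics/w1z.png

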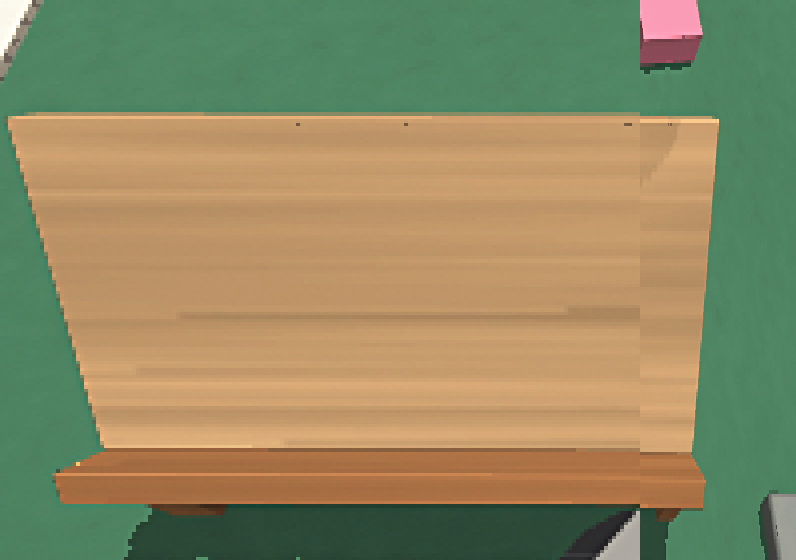

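```bash
cat > fit.py <<'E'
from h import *
c=wrist()
T0=np.eye(4);s=get_state();T0[:3,:3]=R.from_quat(s['tcp_rot']).as_matrix();T0[:3,3]=s['eef_pos'];print(s['eef_pos'].round(4),s['dq'].round(3))
obj=np.array([[.1,.24,0],[.1,-.24,0],[0,.24,0],[0,-.24,0],[0,.24,.016],[0,-.24,.016]])
px=np.array([[2.2,163.7],[500,164.6],[26.2,257.7],[480,259],[14.5,265.4],[489.2,267]])
Km=np.array([[K(c),0,c['cx']],[0,K(c),c['cy']],[0,0,1]])
ok,rv,tv=cv2.solvePnP(obj,px,Km,None)
Tc=np.eye(4);Tc[:3,:3]=cv2.Rodrigues(rv)[0];Tc[:3,3]=tv[:,0];T=T0@c['T_tool_cam']@Tc
print(T.round(4),(cv2.projectPoints(obj,rv,tv,Km,None)[0][:,0]-px).round(1).tolist())
E
python3 fit.py
```

```text
[0.4973 0.0181 0.1922] [-0.003 -0.022  0.014  0.005 -0.    -0.006]
[[ 0.6976 -0.1118 -0.7077  0.5632]
 [ 0.0797  0.9937 -0.0784  0.0495]
 [ 0.712  -0.0017  0.7021  0.0335]
 [ 0.      0.      0.      1.    ]] [[-0.1, -0.1], [0.1, -0.1], [0.5, 0.5], [-0.6, 0.6], [-0.3, -0.4], [0.5, -0.5]]
```

The easel fit is good (0.6 px residuals): corner at (0.563, 0.0495, 0.0335), yaw 0.112. Next, the approach to the plaque.

```bash
sed -i 's/^YE=0.116; O=.*034\])/YE=0.112; O=np.array([0.563,0.0495,0.0335])/' h.py
python3 -c "
from h import *
print(O);go(bs(.045,-.019,.06),tl(YE,np.pi/4))"
```

```text
[0.563  0.0495 0.0335]
shift [ -4.5 100.8 -18.7] turn [-0.001  0.002 -0.003] turn deg 0.2
```

```bash
python3 -m inch '[{"ax":0,"ay":0,"az":0,"x":-1.1,"y":25,"z":-4.7,"hand":-1},{"ax":0,"ay":0,"az":0,"x":-1.1,"y":25,"z":-4.7,"hand":-1},{"ax":0,"ay":0,"az":0,"x":-1.1,"y":25,"z":-4.7,"hand":-1},{"ax":0,"ay":0,"az":0,"x":-1.1,"y":25,"z":-4.7,"hand":-1},{"ax":0,"ay":0,"az":0,"x":0,"y":0,"z":0,"hand":-1}]'
python3 -m inch '[{"ax":0,"ay":0,"az":0,"x":0,"y":0,"z":0,"hand":-1},{"ax":0,"ay":0,"az":0,"x":0,"y":0,"z":0,"hand":-1},{"ax":0,"ay":0,"az":0,"x":0,"y":0,"z":0,"hand":-1}]'
python3 -c "
from h import *
print(get_state()['qpos'].round(2),get_state()['dq'].round(3));go(bs(.045,-.019,.008),tl(YE,np.pi/4))
c=wrist();cv2.imwrite('pics/w2.png',c['img'][:,:,::-1])
"
```

```text
time: 3.97
eef_pos: [0.5514, 0.0298, 0.1052]
tcp_rot: [-0.286, 0.258, -0.613, 0.69]
contact_force: [-0.4, -0.7, -0.5]
opening: 1.001
time: 4.22
eef_pos: [0.5515, 0.0295, 0.1092]
tcp_rot: [-0.285, 0.255, -0.614, 0.691]
contact_force: [0.4, 0.4, -0.0]
opening: 1.001
[-0.24 -0.08  2.4   1.31  0.26  0.02] [ 0.     0.004  0.005  0.016  0.    -0.014]
shift [ 0.7 55.2  1.1] turn [-0.001  0.001 -0.004] turn deg 0.3
```

View pics/w2.png

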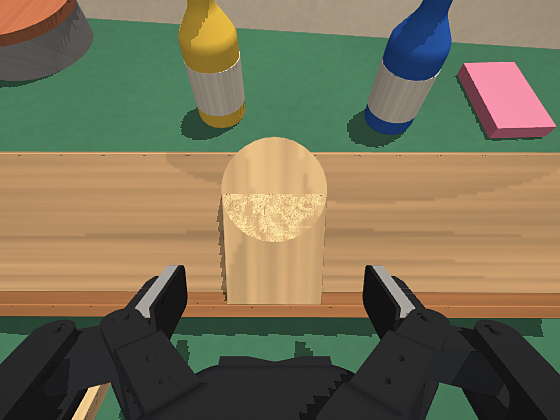

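The view shows the plaque centred between the open jaws, but joint 5 is near its limit at 45° tilt. The sides are parallel, so I can use a gentler tilt of 28°.

```bash
python3 -m inch '[{"ax":-0.1,"ay":0,"az":0,"x":0,"y":0,"z":0,"hand":-1},{"ax":-0.1,"ay":0,"az":0,"x":0,"y":0,"z":0,"hand":-1},{"ax":-0.1,"ay":0,"az":0,"x":0,"y":0,"z":0,"hand":-1},{"ax":0,"ay":0,"az":0,"x":0,"y":0,"z":0,"hand":-1},{"ax":0,"ay":0,"az":0,"x":0,"y":0,"z":0,"hand":-1}]'
python3 -c "
from h import *
print(get_state()['qpos'].round(2),get_state()['dq'].round(3));go(bs(.043,-.019,.010),tl(YE,np.pi/4-.3))"
```

```text
time: 4.68
eef_pos: [0.5528, 0.0354, 0.1084]
tcp_rot: [-0.326, 0.296, -0.588, 0.679]
contact_force: [0.5, 0.1, 0.2]
opening: 1.001
[-0.22 -0.06  2.34  0.77  0.33  0.56] [-0.002  0.01   0.031  0.029  0.    -0.018]
shift [ 7.7 50.8  4.8] turn [-0.173  0.008 -0.028] turn deg 10.1
```

```bash
python3 -m inch '[{"ax":-0.058,"ay":0.003,"az":-0.009,"x":0,"y":0,"z":0,"hand":-1},{"ax":-0.058,"ay":0.003,"az":-0.009,"x":0,"y":0,"z":0,"hand":-1},{"ax":-0.058,"ay":0.003,"az":-0.009,"x":0,"y":0,"z":0,"hand":-1},{"ax":0,"ay":0,"az":0,"x":0,"y":0,"z":0,"hand":-1},{"ax":0,"ay":0,"az":0,"x":0,"y":0,"z":0,"hand":-1}]'
python3 -c "
from h import *
print(get_state()['qpos'].round(2),get_state()['dq'].round(3));go(bs(.043,-.019,.010),tl(YE,np.pi/4-.3))"
```

```text
time: 5.1
eef_pos: [0.552, 0.0362, 0.1066]
tcp_rot: [-0.383, 0.345, -0.57, 0.64]
contact_force: [-0.1, -0.3, -0.8]
opening: 0.997
[-0.18 -0.02  2.25  0.32  0.46  1.03] [-0.006  0.002  0.029 -0.001  0.002  0.005]
shift [ 7.3 48.2 14.9] turn [-0.003 -0.001 -0.005] turn deg 0.3
```

```bash
python3 -m inch '[{"ax":0,"ay":0,"az":0,"x":7.3,"y":3,"z":3,"hand":-1},{"ax":0,"ay":0,"az":0,"x":0,"y":14,"z":4,"hand":-1},{"ax":0,"ay":0,"az":0,"x":0,"y":14,"z":4,"hand":-1},{"ax":0,"ay":0,"az":0,"x":0,"y":12,"z":4,"hand":-1},{"ax":0,"ay":0,"az":0,"x":0,"y":0,"z":0,"hand":-1}]' 40
python3 -m inch '[{"ax":0,"ay":0,"az":0,"x":0,"y":0,"z":0,"hand":-1},{"ax":0,"ay":0,"az":0,"x":0,"y":0,"z":0,"hand":-1},{"ax":0,"ay":0,"az":0,"x":0,"y":0,"z":0,"hand":-1}]'
python3 -c "
from h import *
print(get_state()['qpos'].round(2),get_state()['dq'].round(3));go(bs(.043,-.019,.010),tl(YE,np.pi/4-.3))"
```

```text
time: 5.52
eef_pos: [0.5851, 0.032, 0.0728]
tcp_rot: [-0.384, 0.347, -0.569, 0.639]
contact_force: [0.1, -0.2, -0.2]
opening: 0.998
time: 5.77
eef_pos: [0.5854, 0.0323, 0.0754]
tcp_rot: [-0.384, 0.345, -0.57, 0.639]
contact_force: [-0.2, 0.1, 0.0]
opening: 1.0
[-0.17  0.11  2.18  0.35  0.4   0.99] [ 0.    -0.004 -0.004 -0.005 -0.001  0.005]
shift [-0.6  5.3  0.5] turn [-0.    -0.002 -0.004] turn deg 0.2
```

```bash
python3 -m inch '[{"ax":0,"ay":0,"az":0,"x":0,"y":4,"z":0,"hand":-1},{"ax":0,"ay":0,"az":0,"x":0,"y":0,"z":0,"hand":-1},{"ax":0,"ay":0,"az":0,"x":0,"y":0,"z":0,"hand":1},{"ax":0,"ay":0,"az":0,"x":0,"y":0,"z":0,"hand":1},{"ax":0,"ay":0,"az":0,"x":0,"y":0,"z":0,"hand":1}]' 50
python3 -m inch '[{"ax":0,"ay":0,"az":0,"x":0,"y":0,"z":0,"hand":1},{"ax":0,"ay":0,"az":0,"x":0,"y":0,"z":0,"hand":1},{"ax":0,"ay":0,"az":0,"x":0,"y":0,"z":0,"hand":1},{"ax":0,"ay":0,"az":0,"x":0,"y":0,"z":0,"hand":1}]'
python3 -c "
from h import *
go(bs(.043,-.019,.010),tl(YE,np.pi/4-.3));go(bs(.043,-.019,.15),tl(YE,np.pi/4-.3))
c=wrist();cv2.imwrite('pics/w3.png',c['img'][:,:,::-1])"
```

```text
time: 6.18
eef_pos: [0.5874, 0.0327, 0.072]
tcp_rot: [-0.384, 0.345, -0.569, 0.639]
contact_force: [-4.3, -1.1, 5.2]
opening: 0.733
time: 6.52
eef_pos: [0.5874, 0.0327, 0.072]
tcp_rot: [-0.384, 0.345, -0.569, 0.639]
contact_force: [-4.9, -0.8, 5.2]
opening: 0.734
shift [-0.4  1.4  0.4] turn [ 0.    -0.001 -0.004] turn deg 0.3
shift [  -0.9 -132.4  -41.1] turn [ 0.    -0.001 -0.004] turn deg 0.3
```

View pics/w3.png

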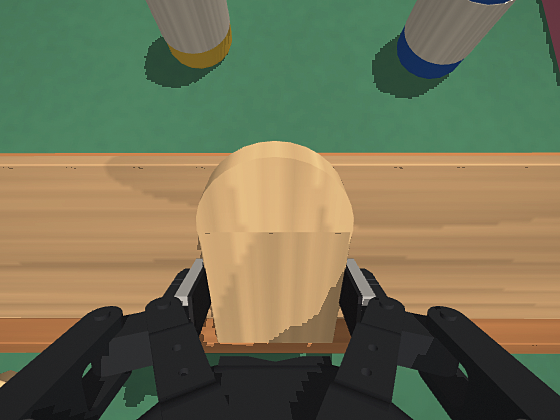

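Plaque gripped squarely (opening 0.734, about 62 mm). Retract, turn flat and carry it to the tray.

```bash
python3 -m inch '[{"ax":0,"ay":0,"az":0,"x":0,"y":-25,"z":-8,"hand":1},{"ax":0,"ay":0,"az":0,"x":0,"y":-33,"z":-10,"hand":1},{"ax":0,"ay":0,"az":0,"x":0,"y":-33,"z":-10,"hand":1},{"ax":0,"ay":0,"az":0,"x":0,"y":-30,"z":-9,"hand":1},{"ax":-0.112,"ay":0,"az":0,"x":-25,"y":0,"z":0,"hand":1}]'
python3 -m inch '[{"ax":-0.112,"ay":0,"az":0,"x":-38,"y":0,"z":0,"hand":1},{"ax":-0.112,"ay":0,"az":0,"x":-38,"y":0,"z":0,"hand":1},{"ax":-0.112,"ay":0,"az":0,"x":-38,"y":0,"z":0,"hand":1},{"ax":-0.112,"ay":0,"az":0,"x":-38,"y":0,"z":0,"hand":1},{"ax":-0.112,"ay":0,"az":0,"x":-38,"y":0,"z":0,"hand":1}]'
python3 -m inch '[{"ax":-0.112,"ay":0,"az":0,"x":-38,"y":0,"z":0,"hand":1},{"ax":0,"ay":0,"az":0,"x":-38,"y":0,"z":0,"hand":1},{"ax":0,"ay":0,"az":0,"x":-38,"y":0,"z":0,"hand":1},{"ax":0,"ay":0,"az":0,"x":-38,"y":0,"z":0,"hand":1},{"ax":0,"ay":0,"az":0,"x":0,"y":0,"z":0,"hand":1}]'
python3 -c "
from h import *
print(get_state()['qpos'].round(2));go([.432,.418,.08],tl(.1,-.3))"
```

```text
time: 6.98
eef_pos: [0.4917, 0.044, 0.1647]
tcp_rot: [-0.417, 0.376, -0.553, 0.615]
contact_force: [1.1, -0.5, -0.9]
opening: 0.728
time: 7.4
eef_pos: [0.4748, 0.2381, 0.1632]
tcp_rot: [0.574, -0.514, 0.423, -0.476]
contact_force: [1.6, -0.5, -0.2]
opening: 0.731
time: 7.82
eef_pos: [0.4563, 0.3927, 0.1624]
tcp_rot: [0.6, -0.536, 0.392, -0.446]
contact_force: [-0.1, -1.2, 0.4]
opening: 0.735
[0.5  0.34 1.69 0.12 1.4  1.91]
shift [-27.4  85.2   4.1] turn [-0.002  0.019 -0.002] turn deg 1.1
```

```bash
python3 -m inch '[{"ax":0,"ay":0.019,"az":0,"x":-13,"y":28,"z":1,"hand":1},{"ax":0,"ay":0,"az":0,"x":-13,"y":28,"z":2,"hand":1},{"ax":0,"ay":0,"az":0,"x":-1,"y":28,"z":2,"hand":1},{"ax":0,"ay":0,"az":0,"x":0,"y":0,"z":0,"hand":1},{"ax":0,"ay":0,"az":0,"x":0,"y":0,"z":0,"hand":1}]'
python3 -c "
from h import *
go([.432,.418,.028],tl(.1,-.3))
c=wrist();cv2.imwrite('pics/w4.png',c['img'][:,:,::-1])"
```

```text
time: 8.23
eef_pos: [0.4337, 0.411, 0.0793]
tcp_rot: [0.597, -0.541, 0.399, -0.437]
contact_force: [-0.3, -0.4, -0.2]
opening: 0.727
shift [-7.4 49.2 14.4] turn [ 0.003 -0.006  0.002] turn deg 0.4
```

View pics/w4.png

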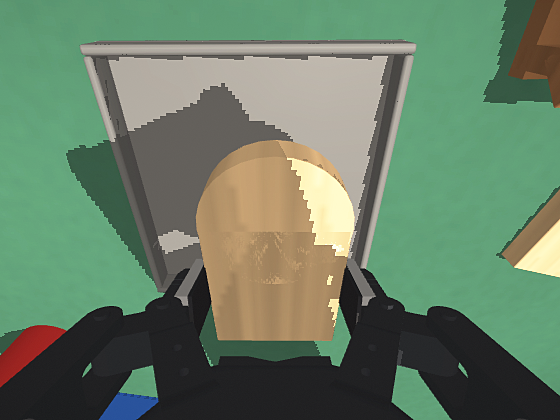

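Plaque held over the tray, the tray centre slightly to the left. Lowering.

```bash
python3 -m inch '[{"ax":0,"ay":0,"az":0,"x":-10,"y":20,"z":6,"hand":1},{"ax":0,"ay":0,"az":0,"x":0,"y":20,"z":6,"hand":1},{"ax":0,"ay":0,"az":0,"x":0,"y":9,"z":2.4,"hand":1},{"ax":0,"ay":0,"az":0,"x":0,"y":0,"z":0,"hand":1},{"ax":0,"ay":0,"az":0,"x":0,"y":0,"z":0,"hand":1}]'
python3 -m inch '[{"ax":0,"ay":0,"az":0,"x":0,"y":3,"z":1,"hand":1},{"ax":0,"ay":0,"az":0,"x":0,"y":3,"z":1,"hand":1},{"ax":0,"ay":0,"az":0,"x":0,"y":0,"z":0,"hand":1}]'
python3 -m inch '[{"ax":0,"ay":0,"az":0,"x":0,"y":3,"z":1,"hand":1},{"ax":0,"ay":0,"az":0,"x":0,"y":0,"z":0,"hand":1},{"ax":0,"ay":0,"az":0,"x":0,"y":0,"z":0,"hand":1}]'
```

```text
time: 8.7
eef_pos: [0.4345, 0.4216, 0.0313]
tcp_rot: [0.595, -0.541, 0.4, -0.439]
contact_force: [-0.2, 0.1, -1.1]
opening: 0.734
time: 8.95
eef_pos: [0.4342, 0.4217, 0.0244]
tcp_rot: [0.595, -0.541, 0.4, -0.439]
contact_force: [-0.6, -0.5, -0.5]
opening: 0.732
time: 9.2
eef_pos: [0.4337, 0.4216, 0.0206]
tcp_rot: [0.595, -0.541, 0.4, -0.439]
contact_force: [-0.7, -0.6, -0.9]
opening: 0.734
```

```bash
python3 -m inch '[{"ax":0,"ay":0,"az":0,"x":0,"y":2,"z":0.6,"hand":1},{"ax":0,"ay":0,"az":0,"x":0,"y":0,"z":0,"hand":1},{"ax":0,"ay":0,"az":0,"x":0,"y":0,"z":0,"hand":-1},{"ax":0,"ay":0,"az":0,"x":0,"y":0,"z":0,"hand":-1},{"ax":0,"ay":0,"az":0,"x":0,"y":0,"z":0,"hand":-1}]'
python3 -m inch '[{"ax":0,"ay":0,"az":0,"x":0,"y":-20,"z":-6.2,"hand":-1},{"ax":0,"ay":0,"az":0,"x":0,"y":-36,"z":-11,"hand":-1},{"ax":0,"ay":0,"az":0,"x":0,"y":-36,"z":-11,"hand":-1},{"ax":0,"ay":0,"az":0,"x":0,"y":-36,"z":-11,"hand":-1},{"ax":0,"ay":0,"az":0,"x":0,"y":0,"z":0,"hand":-1}]'
cat > look.py <<'E'
from h import *
t=read_camera("top")
ks,m=blobs(t["img"],(10,50,130),(28,150,255),250)
for k in ks:
    (u,v),wh,a=cv2.minAreaRect(k)
    if not(100<u<345 and 150<v<290):continue
    P=np.array([onz(t,p,.016) for p in cv2.boxPoints(((u,v),wh,a))]);e=P[1]-P[0];f=P[2]-P[1]
    if np.linalg.norm(e)<np.linalg.norm(f):e,f=f,e
    if e[0]<0:e=-e
    print(round(u),round(v),cv2.contourArea(k),onz(t,(u,v),.016).round(3)[:2],"LW",np.linalg.norm(e).round(3),np.linalg.norm(f).round(3),"yaw",np.arctan2(e[1],e[0]).round(3))
E
python3 look.py; python3 -c "
from h import *
go([.449,.182,.12],tl(-.154,-.3))"
```

```text
time: 9.62
eef_pos: [0.434, 0.4217, 0.0188]
tcp_rot: [0.595, -0.541, 0.4, -0.439]
contact_force: [0.0, 0.4, -0.2]
opening: 1.0
time: 10.03
eef_pos: [0.4381, 0.4247, 0.1621]
tcp_rot: [0.591, -0.54, 0.402, -0.445]
contact_force: [-0.1, -0.3, 1.3]
opening: 0.999
286 253 610.0 [ 0.425 -0.047] LW 0.112 0.064 yaw -0.21
249 250 606.5 [0.435 0.073] LW 0.112 0.064 yaw 0.139
216 245 613.5 [0.449 0.182] LW 0.113 0.065 yaw -0.154
325 245 607.0 [ 0.451 -0.177] LW 0.112 0.065 yaw -0.362
254 196 3662.5 [0.615 0.059] LW 0.505 0.092 yaw -1.457
224 251 18032.0 [0.432 0.156] LW 1.592 1.083 yaw -1.531
shift [242.   39.2   0.4] turn [-0.011  0.239  0.068] turn deg 14.3
```

```bash
python3 -m inch '[{"ax":0,"ay":0,"az":0,"x":40,"y":0,"z":0,"hand":-1},{"ax":0,"ay":0,"az":0,"x":40,"y":0,"z":0,"hand":-1},{"ax":0,"ay":0,"az":0,"x":40,"y":0,"z":0,"hand":-1},{"ax":0,"ay":0,"az":0,"x":40,"y":0,"z":0,"hand":-1},{"ax":0,"ay":0,"az":0,"x":40,"y":6,"z":0,"hand":-1}]'
python3 -m inch '[{"ax":0,"ay":0,"az":0,"x":40,"y":10,"z":0,"hand":-1},{"ax":-0.005,"ay":0.12,"az":0.034,"x":0,"y":10,"z":0,"hand":-1},{"ax":-0.005,"ay":0.119,"az":0.034,"x":0,"y":10,"z":0,"hand":-1},{"ax":0,"ay":0,"az":0,"x":0,"y":0,"z":0,"hand":-1},{"ax":0,"ay":0,"az":0,"x":0,"y":0,"z":0,"hand":-1}]'
cat > wb.py <<'E'
# nearest board to the TCP axis seen by the wrist camera: corrected centre and yaw on z=.016
from h import *
c=wrist()
m=cv2.inRange(cv2.cvtColor(c["img"],cv2.COLOR_RGB2HSV),(10,50,130),(28,150,255))
m=cv2.morphologyEx(m,cv2.MORPH_OPEN,np.ones((3,3)))
for k in cv2.findContours(m,0,2)[0]:
    if cv2.contourArea(k)<2000: continue
    P=np.array([onz(c,p[0],.016)[:2]*1000 for p in k],np.float32)
    (x,y),wh,a=cv2.minAreaRect(P);b=cv2.boxPoints(((x,y),wh,a));e=b[1]-b[0];f=b[2]-b[1]
    if np.linalg.norm(e)<np.linalg.norm(f):e,f=f,e
    if e[0]<0:e=-e
    print("c",round(x,1),round(y,1),"LW",np.linalg.norm(e).round(),np.linalg.norm(f).round(),"yaw",np.arctan2(e[1],e[0]).round(3),"px",k[:,0].mean(0).round())
E
python3 wb.py; python3 -c "
from h import *
print(get_state()['qpos'].round(2));go([.449,.182,.06],tl(-.154,-.3))"
```

```text
time: 10.5
eef_pos: [0.451, 0.2209, 0.1467]
tcp_rot: [0.595, -0.541, 0.4, -0.439]
contact_force: [1.0, 0.5, 0.4]
opening: 1.0
time: 10.92
eef_pos: [0.445, 0.1817, 0.1171]
tcp_rot: [-0.528, 0.611, -0.449, 0.381]
contact_force: [-0.1, -0.1, 1.2]
opening: 1.003
c 419.8 396.3 LW 119.0 52.0 yaw -0.625 px [ 26. 228.]
c 404.9 -16.4 LW 93.0 42.0 yaw 0.342 px [532. 183.]
c 450.0 183.0 LW 112.0 63.0 yaw -0.161 px [279. 169.]
c 436.6 76.2 LW 114.0 65.0 yaw 0.148 px [406. 151.]
c 546.0 232.2 LW 188.0 43.0 yaw 1.42 px [164.  46.]
[0.14 0.16 2.   0.08 1.29 1.82]
shift [-0.7 54.2 20.7] turn [0.009 0.    0.009] turn deg 0.7
```

```bash
python3 -m inch '[{"ax":0.009,"ay":0,"az":0.009,"x":-1,"y":24,"z":9,"hand":-1},{"ax":0,"ay":0,"az":0,"x":0,"y":24,"z":9,"hand":-1},{"ax":0,"ay":0,"az":0,"x":0,"y":24,"z":9,"hand":-1},{"ax":0,"ay":0,"az":0,"x":0,"y":20,"z":7,"hand":-1},{"ax":0,"ay":0,"az":0,"x":0,"y":0,"z":0,"hand":-1}]'
python3 -m inch '[{"ax":0,"ay":0,"az":0,"x":0,"y":0,"z":0,"hand":-1},{"ax":0,"ay":0,"az":0,"x":0,"y":0,"z":0,"hand":-1},{"ax":0,"ay":0,"az":0,"x":0,"y":0,"z":0,"hand":-1}]'
python3 -c "
from h import *
go([.450,.183,.013],tl(-.154,-.3))"
```

```text
time: 11.38
eef_pos: [0.4485, 0.1825, 0.017]
tcp_rot: [-0.525, 0.612, -0.449, 0.385]
contact_force: [-1.7, -0.6, -0.4]
opening: 0.999
time: 11.63
eef_pos: [0.4528, 0.1828, 0.0222]
tcp_rot: [-0.522, 0.611, -0.452, 0.388]
contact_force: [0.4, -0.2, 0.8]
opening: 0.997
shift [0.2 9.6 0. ] turn [-0.005 -0.001 -0.002] turn deg 0.3
```

```bash
python3 -m inch '[{"ax":0,"ay":0,"az":0,"x":0,"y":8,"z":0,"hand":-1},{"ax":0,"ay":0,"az":0,"x":0,"y":0,"z":0,"hand":-1},{"ax":0,"ay":0,"az":0,"x":0,"y":0,"z":0,"hand":-1},{"ax":0,"ay":0,"az":0,"x":0,"y":0,"z":0,"hand":1},{"ax":0,"ay":0,"az":0,"x":0,"y":0,"z":0,"hand":1}]' 60
python3 -m inch '[{"ax":0,"ay":0,"az":0,"x":0,"y":0,"z":0,"hand":1},{"ax":0,"ay":0,"az":0,"x":0,"y":0,"z":0,"hand":1},{"ax":0,"ay":0,"az":0,"x":0,"y":0,"z":0,"hand":1},{"ax":0,"ay":0,"az":0,"x":0,"y":0,"z":0,"hand":1}]'
```

```text
time: 12.05
eef_pos: [0.4491, 0.1826, 0.013]
tcp_rot: [-0.522, 0.612, -0.452, 0.386]
contact_force: [0.4, -0.4, 0.3]
opening: 0.748
time: 12.38
eef_pos: [0.45, 0.1827, 0.0135]
tcp_rot: [-0.522, 0.611, -0.452, 0.387]
contact_force: [1.6, -0.2, 5.7]
opening: 0.723
```

```bash
python3 -m inch '[{"ax":0,"ay":0,"az":0,"x":0,"y":-25,"z":-8,"hand":1},{"ax":0,"ay":0,"az":0,"x":0,"y":-35,"z":-11,"hand":1},{"ax":0,"ay":0,"az":0,"x":0,"y":-35,"z":-11,"hand":1},{"ax":0,"ay":0,"az":0,"x":0,"y":-35,"z":-11,"hand":1},{"ax":0,"ay":0,"az":0,"x":0,"y":0,"z":0,"hand":1}]'
python3 -c "
from h import *
go(bs(.062,.165,.12),tl(YE,np.pi/4-.3))"
```

```text
time: 12.8
eef_pos: [0.4518, 0.1835, 0.1559]
tcp_rot: [-0.519, 0.61, -0.454, 0.39]
contact_force: [0.8, 0.8, 0.4]
opening: 0.729
shift [-33.2 -19.3  43.7] turn [ 0.767 -0.274  0.023] turn deg 46.7
```

```bash
python3 -m inch '[{"ax":0.11,"ay":-0.039,"az":0.003,"x":-4,"y":-2,"z":6,"hand":1},{"ax":0.11,"ay":-0.039,"az":0.003,"x":-4,"y":-2,"z":6,"hand":1},{"ax":0.11,"ay":-0.039,"az":0.003,"x":-4,"y":-1,"z":6,"hand":1},{"ax":0.11,"ay":-0.039,"az":0.003,"x":-4,"y":0,"z":5,"hand":1},{"ax":0.11,"ay":-0.039,"az":0.003,"x":-4,"y":0,"z":5,"hand":1}]'
python3 -m inch '[{"ax":0.11,"ay":-0.039,"az":0.003,"x":-4,"y":0,"z":3,"hand":1},{"ax":0.107,"ay":-0.039,"az":0.003,"x":-4,"y":0,"z":3,"hand":1},{"ax":0,"ay":0,"az":0,"x":0,"y":0,"z":0,"hand":1},{"ax":0,"ay":0,"az":0,"x":0,"y":0,"z":0,"hand":1},{"ax":0,"ay":0,"az":0,"x":0,"y":0,"z":0,"hand":1}]'
python3 -c "
from h import *
print(get_state()['qpos'].round(2))
go(bs(.062,.165,.12),tl(YE,np.pi/4-.3))
go(bs(.062,.165,.03),tl(YE,np.pi/4-.3))"
```

```text
time: 13.22
eef_pos: [0.4777, 0.2002, 0.151]
tcp_rot: [-0.434, 0.429, -0.545, 0.575]
contact_force: [-0.4, -0.5, -1.2]
opening: 0.726
time: 13.63
eef_pos: [0.4834, 0.2082, 0.1535]
tcp_rot: [-0.39, 0.348, -0.569, 0.634]
contact_force: [0.7, -0.3, 0.2]
opening: 0.725
[ 0.24 -0.15  2.27 -0.12  0.57  1.79]
shift [ 1.6  1.5 22.1] turn [ 0.015 -0.001  0.003] turn deg 0.9
shift [ 1.3 87.1 49.9] turn [ 0.015 -0.001  0.003] turn deg 0.9
```

```bash
python3 -m inch '[{"ax":0.015,"ay":0,"az":0.003,"x":1.4,"y":0,"z":22,"hand":1},{"ax":0,"ay":0,"az":0,"x":0,"y":28,"z":9,"hand":1},{"ax":0,"ay":0,"az":0,"x":0,"y":28,"z":9,"hand":1},{"ax":0,"ay":0,"az":0,"x":0,"y":28,"z":9,"hand":1},{"ax":0,"ay":0,"az":0,"x":0,"y":0,"z":0,"hand":1}]'
python3 -m inch '[{"ax":0,"ay":0,"az":0,"x":0,"y":0,"z":0,"hand":1},{"ax":0,"ay":0,"az":0,"x":0,"y":0,"z":0,"hand":1},{"ax":0,"ay":0,"az":0,"x":0,"y":0,"z":0,"hand":1}]'
python3 -c "
from h import *
go(bs(.060,.165,.0135),tl(YE,np.pi/4-.3))
c=wrist();cv2.imwrite('pics/w5.png',c['img'][:,:,::-1])"
```

```text
time: 14.05
eef_pos: [0.5671, 0.215, 0.0968]
tcp_rot: [-0.387, 0.346, -0.571, 0.636]
contact_force: [-0.8, -0.4, -1.6]
opening: 0.722
time: 14.3
eef_pos: [0.5663, 0.2163, 0.1038]
tcp_rot: [-0.383, 0.343, -0.571, 0.639]
contact_force: [0.2, -0.5, 0.1]
opening: 0.729
shift [ 0.4 21.3  1.1] turn [-0.004 -0.001 -0.   ] turn deg 0.2
```

View pics/w5.png

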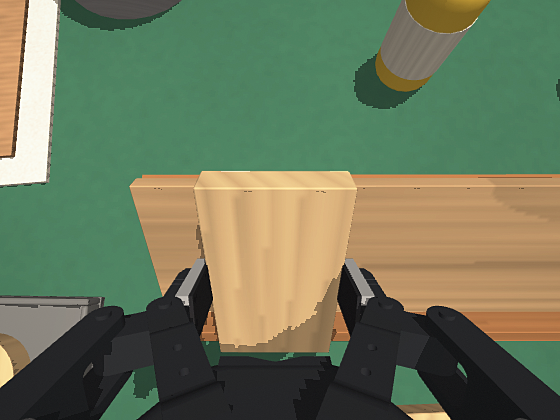

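```bash
python3 -m inch '[{"ax":0,"ay":0,"az":0,"x":0,"y":10,"z":0.5,"hand":1},{"ax":0,"ay":0,"az":0,"x":0,"y":8,"z":0.5,"hand":1},{"ax":0,"ay":0,"az":0,"x":0,"y":0,"z":0,"hand":1},{"ax":0,"ay":0,"az":0,"x":0,"y":0,"z":0,"hand":1}]'
python3 -m inch '[{"ax":0,"ay":0,"az":0,"x":0,"y":2,"z":0,"hand":1},{"ax":0,"ay":0,"az":0,"x":0,"y":0,"z":0,"hand":1},{"ax":0,"ay":0,"az":0,"x":0,"y":0,"z":0,"hand":1}]'
python3 -c "
from h import *
go(bs(.060,.165,.0135),tl(YE,np.pi/4-.3))"
```

```text
time: 14.68
eef_pos: [0.5748, 0.2173, 0.0871]
tcp_rot: [-0.384, 0.344, -0.571, 0.639]
contact_force: [-0.0, -0.2, -1.0]
opening: 0.723
time: 14.93
eef_pos: [0.5761, 0.2175, 0.0859]
tcp_rot: [-0.384, 0.343, -0.571, 0.639]
contact_force: [-4.6, -0.3, 3.1]
opening: 0.722
shift [0.5 0.9 0.8] turn [-0.003 -0.    -0.   ] turn deg 0.2
```

```bash
python3 -m inch '[{"ax":0,"ay":0,"az":0,"x":0,"y":0,"z":0,"hand":-1},{"ax":0,"ay":0,"az":0,"x":0,"y":0,"z":0,"hand":-1},{"ax":0,"ay":0,"az":0,"x":0,"y":0,"z":0,"hand":-1},{"ax":0,"ay":0,"az":0,"x":0,"y":0,"z":0,"hand":-1},{"ax":0,"ay":0,"az":0,"x":0,"y":-15,"z":-4.5,"hand":-1}]'
python3 -m inch '[{"ax":0,"ay":0,"az":0,"x":0,"y":-35,"z":-11,"hand":-1},{"ax":0,"ay":0,"az":0,"x":0,"y":-35,"z":-11,"hand":-1},{"ax":-0.11,"ay":0,"az":0,"x":20,"y":-15,"z":0,"hand":-1},{"ax":-0.11,"ay":0,"az":0,"x":30,"y":0,"z":0,"hand":-1},{"ax":-0.11,"ay":0,"az":0,"x":30,"y":0,"z":0,"hand":-1}]'
python3 -m inch '[{"ax":-0.11,"ay":0,"az":0,"x":30,"y":0,"z":0,"hand":-1},{"ax":-0.11,"ay":0,"az":0,"x":30,"y":0,"z":0,"hand":-1},{"ax":-0.11,"ay":0,"az":0,"x":10,"y":0,"z":0,"hand":-1},{"ax":-0.11,"ay":0,"az":0,"x":0,"y":0,"z":0,"hand":-1},{"ax":0,"ay":0,"az":0,"x":0,"y":0,"z":0,"hand":-1}]'
python3 wb.py; python3 -c "
from h import *
print(get_state()['qpos'].round(2));go([.436,.075,.12],tl(.145,-.3))"
```

```text
time: 15.35
eef_pos: [0.5649, 0.2157, 0.0945]
tcp_rot: [-0.385, 0.344, -0.571, 0.638]
contact_force: [0.1, 0.1, 0.4]
opening: 1.005
time: 15.77
eef_pos: [0.5149, 0.1301, 0.1634]
tcp_rot: [-0.484, 0.432, -0.506, 0.568]
contact_force: [0.9, -0.2, -0.4]
opening: 0.995
time: 16.18
eef_pos: [0.5249, 0.0592, 0.1597]
tcp_rot: [0.596, -0.534, 0.4, -0.447]
contact_force: [-0.3, 0.8, 0.0]
opening: 0.997
c 427.9 -44.1 LW 115.0 68.0 yaw -0.217 px [360. 247.]
c 452.8 -168.2 LW 111.0 78.0 yaw -0.363 px [484. 248.]
c 438.1 75.3 LW 117.0 63.0 yaw 0.147 px [245. 239.]
c 557.1 -34.7 LW 222.0 14.0 yaw -1.447 px [395. 140.]
c 590.9 62.9 LW 466.0 102.0 yaw -1.456 px [118. 108.]
[-0.06  0.2   1.86 -0.05  1.36  1.42]
shift [-24.7  62.  -71.3] turn [-0.018 -0.033 -0.01 ] turn deg 2.2
```

```bash
python3 -m inch '[{"ax":-0.018,"ay":-0.033,"az":-0.01,"x":-8,"y":20,"z":-24,"hand":-1},{"ax":0,"ay":0,"az":0,"x":-8,"y":20,"z":-24,"hand":-1},{"ax":0,"ay":0,"az":0,"x":-7,"y":20,"z":-22,"hand":-1},{"ax":0,"ay":0,"az":0,"x":0,"y":0,"z":0,"hand":-1},{"ax":0,"ay":0,"az":0,"x":0,"y":0,"z":0,"hand":-1}]'
python3 wb.py; python3 -c "
from h import *
go([.436,.075,.0135],tl(.145,-.3))"
```

```text
time: 16.65
eef_pos: [0.4333, 0.0727, 0.1226]
tcp_rot: [0.61, -0.526, 0.387, -0.449]
contact_force: [0.6, -0.2, 1.0]
opening: 0.996
c 426.9 -165.6 LW 64.0 61.0 yaw 1.204 px [528. 233.]
c 424.9 -44.4 LW 111.0 67.0 yaw -0.216 px [418. 193.]
c 436.0 75.1 LW 112.0 63.0 yaw 0.146 px [279. 176.]
shift [ -2.5 105.4  33.1] turn [-0.002  0.002  0.001] turn deg 0.2
```

```bash
python3 -m inch '[{"ax":0,"ay":0,"az":0,"x":-2.5,"y":26,"z":8,"hand":-1},{"ax":0,"ay":0,"az":0,"x":0,"y":26,"z":8,"hand":-1},{"ax":0,"ay":0,"az":0,"x":0,"y":26,"z":8,"hand":-1},{"ax":0,"ay":0,"az":0,"x":0,"y":22,"z":8,"hand":-1},{"ax":0,"ay":0,"az":0,"x":0,"y":0,"z":0,"hand":-1}]'
python3 -m inch '[{"ax":0,"ay":0,"az":0,"x":0,"y":0,"z":0,"hand":-1},{"ax":0,"ay":0,"az":0,"x":0,"y":0,"z":0,"hand":-1},{"ax":0,"ay":0,"az":0,"x":0,"y":0,"z":0,"hand":-1}]'
python3 -c "
from h import *
go([.436,.075,.0135],tl(.145,-.3))"
```

```text
time: 17.12
eef_pos: [0.4356, 0.0746, 0.016]
tcp_rot: [0.61, -0.527, 0.386, -0.448]
contact_force: [-0.4, -0.3, 0.3]
opening: 0.997
time: 17.37
eef_pos: [0.439, 0.0745, 0.0209]
tcp_rot: [0.608, -0.525, 0.389, -0.45]
contact_force: [0.7, 0.4, 0.4]
opening: 1.001
shift [-1.   7.9 -0.6] turn [-0.005  0.001  0.001] turn deg 0.3
```

```bash
python3 -m inch '[{"ax":0,"ay":0,"az":0,"x":-1,"y":7,"z":-0.5,"hand":-1},{"ax":0,"ay":0,"az":0,"x":0,"y":0,"z":0,"hand":-1},{"ax":0,"ay":0,"az":0,"x":0,"y":0,"z":0,"hand":-1},{"ax":0,"ay":0,"az":0,"x":0,"y":0,"z":0,"hand":1},{"ax":0,"ay":0,"az":0,"x":0,"y":0,"z":0,"hand":1}]' 60
python3 -m inch '[{"ax":0,"ay":0,"az":0,"x":0,"y":0,"z":0,"hand":1},{"ax":0,"ay":0,"az":0,"x":0,"y":0,"z":0,"hand":1},{"ax":0,"ay":0,"az":0,"x":0,"y":0,"z":0,"hand":1},{"ax":0,"ay":0,"az":0,"x":0,"y":0,"z":0,"hand":1}]'
python3 -m inch '[{"ax":0,"ay":0,"az":0,"x":0,"y":-25,"z":-8,"hand":1},{"ax":0,"ay":0,"az":0,"x":0,"y":-35,"z":-11,"hand":1},{"ax":0,"ay":0,"az":0,"x":0,"y":-35,"z":-11,"hand":1},{"ax":0,"ay":0,"az":0,"x":0,"y":-35,"z":-11,"hand":1},{"ax":0,"ay":0,"az":0,"x":0,"y":0,"z":0,"hand":1}]'
python3 -c "
from h import *
go(bs(.062,.055,.12),tl(YE,np.pi/4-.3))"
```

```text
time: 17.78
eef_pos: [0.4342, 0.0751, 0.0125]
tcp_rot: [0.609, -0.526, 0.388, -0.449]
contact_force: [0.7, -0.3, 0.6]
opening: 0.745
time: 18.12
eef_pos: [0.4351, 0.0751, 0.013]
tcp_rot: [0.609, -0.526, 0.388, -0.45]
contact_force: [1.5, -0.2, 4.8]
opening: 0.726
time: 18.53
eef_pos: [0.4373, 0.075, 0.1551]
tcp_rot: [0.607, -0.523, 0.392, -0.452]
contact_force: [0.7, -0.0, -0.1]
opening: 0.73
shift [-12.8 -30.   76.1] turn [ 0.773  0.035 -0.001] turn deg 44.4
```

```bash
python3 -m inch '[{"ax":0.11,"ay":0.005,"az":0,"x":-2,"y":-6,"z":16,"hand":1},{"ax":0.11,"ay":0.005,"az":0,"x":-2,"y":-5,"z":16,"hand":1},{"ax":0.11,"ay":0.005,"az":0,"x":-2,"y":-2,"z":16,"hand":1},{"ax":0.11,"ay":0.005,"az":0,"x":-2,"y":0,"z":10,"hand":1},{"ax":0.11,"ay":0.005,"az":0,"x":-2,"y":0,"z":5,"hand":1}]'
python3 -m inch '[{"ax":0.11,"ay":0.005,"az":0,"x":-1,"y":0,"z":3,"hand":1},{"ax":0.11,"ay":0.005,"az":0,"x":-1,"y":0,"z":3,"hand":1},{"ax":0,"ay":0,"az":0,"x":0,"y":0,"z":0,"hand":1},{"ax":0,"ay":0,"az":0,"x":0,"y":0,"z":0,"hand":1},{"ax":0,"ay":0,"az":0,"x":0,"y":0,"z":0,"hand":1}]'
python3 -c "
from h import *
print(get_state()['qpos'].round(2))
go(bs(.062,.055,.12),tl(YE,np.pi/4-.3))
go(bs(.062,.055,.03),tl(YE,np.pi/4-.3))"
```

```text
time: 18.95
eef_pos: [0.497, 0.0939, 0.1528]
tcp_rot: [-0.458, 0.405, -0.525, 0.592]
contact_force: [-0.0, 0.1, 0.3]
opening: 0.723
time: 19.37
eef_pos: [0.5018, 0.0965, 0.1549]
tcp_rot: [-0.39, 0.35, -0.567, 0.636]
contact_force: [0.2, -0.9, 0.1]
opening: 0.726
[-0.04 -0.21  2.31  0.13  0.59  1.32]
shift [-1.5  0.  16.3] turn [ 0.018 -0.001 -0.003] turn deg 1.0
shift [-1.3 85.5 44.4] turn [ 0.018 -0.001 -0.003] turn deg 1.0
```

```bash
python3 -m inch '[{"ax":0.016,"ay":0,"az":-0.003,"x":-1.3,"y":0,"z":16,"hand":1},{"ax":0,"ay":0,"az":0,"x":0,"y":28,"z":9,"hand":1},{"ax":0,"ay":0,"az":0,"x":0,"y":28,"z":9,"hand":1},{"ax":0,"ay":0,"az":0,"x":0,"y":28,"z":9,"hand":1},{"ax":0,"ay":0,"az":0,"x":0,"y":0,"z":0,"hand":1}]'
python3 -m inch '[{"ax":0,"ay":0,"az":0,"x":0,"y":0,"z":0,"hand":1},{"ax":0,"ay":0,"az":0,"x":0,"y":0,"z":0,"hand":1},{"ax":0,"ay":0,"az":0,"x":0,"y":0,"z":0,"hand":1}]'
python3 -c "
from h import *
go(bs(.060,.055,.013),tl(YE,np.pi/4-.3))"
```

```text
time: 19.78
eef_pos: [0.5794, 0.1062, 0.095]
tcp_rot: [-0.387, 0.347, -0.569, 0.637]
contact_force: [-0.3, -0.2, -1.9]
opening: 0.728
time: 20.03
eef_pos: [0.579, 0.1065, 0.1022]
tcp_rot: [-0.384, 0.344, -0.571, 0.639]
contact_force: [-0.0, 0.4, 0.2]
opening: 0.73
shift [-0.2 20.2  1.7] turn [-0.003 -0.001  0.   ] turn deg 0.2
```

```bash
python3 -m inch '[{"ax":0,"ay":0,"az":0,"x":0,"y":10,"z":1,"hand":1},{"ax":0,"ay":0,"az":0,"x":0,"y":8,"z":1,"hand":1},{"ax":0,"ay":0,"az":0,"x":0,"y":0,"z":0,"hand":1},{"ax":0,"ay":0,"az":0,"x":0,"y":0,"z":0,"hand":1}]'
python3 -m inch '[{"ax":0,"ay":0,"az":0,"x":0,"y":2,"z":0,"hand":1},{"ax":0,"ay":0,"az":0,"x":0,"y":0,"z":0,"hand":1},{"ax":0,"ay":0,"az":0,"x":0,"y":0,"z":0,"hand":1}]'
python3 -c "
from h import *
go(bs(.060,.055,.013),tl(YE,np.pi/4-.3))"
```

```text
time: 20.37
eef_pos: [0.5884, 0.1076, 0.0861]
tcp_rot: [-0.385, 0.344, -0.571, 0.638]
contact_force: [1.0, 0.3, -0.5]
opening: 0.728
time: 20.62
eef_pos: [0.589, 0.1077, 0.0857]
tcp_rot: [-0.385, 0.344, -0.571, 0.638]
contact_force: [-12.3, -2.0, 12.6]
opening: 0.726
shift [-0.1  0.9  0.5] turn [-0.    -0.001 -0.   ] turn deg 0.0
```

```bash
python3 -m inch '[{"ax":0,"ay":0,"az":0,"x":0,"y":0,"z":0,"hand":-1},{"ax":0,"ay":0,"az":0,"x":0,"y":0,"z":0,"hand":-1},{"ax":0,"ay":0,"az":0,"x":0,"y":0,"z":0,"hand":-1},{"ax":0,"ay":0,"az":0,"x":0,"y":0,"z":0,"hand":-1},{"ax":0,"ay":0,"az":0,"x":0,"y":-15,"z":-4.5,"hand":-1}]'
python3 -m inch '[{"ax":0,"ay":0,"az":0,"x":0,"y":-35,"z":-11,"hand":-1},{"ax":0,"ay":0,"az":0,"x":0,"y":-35,"z":-11,"hand":-1},{"ax":-0.11,"ay":0,"az":0,"x":20,"y":-15,"z":0,"hand":-1},{"ax":-0.11,"ay":0,"az":0,"x":30,"y":0,"z":0,"hand":-1},{"ax":-0.11,"ay":0,"az":0,"x":30,"y":0,"z":0,"hand":-1}]'
python3 -m inch '[{"ax":-0.11,"ay":0,"az":0,"x":30,"y":0,"z":0,"hand":-1},{"ax":-0.11,"ay":0,"az":0,"x":30,"y":0,"z":0,"hand":-1},{"ax":-0.11,"ay":0.11,"az":0.03,"x":20,"y":0,"z":0,"hand":-1},{"ax":-0.11,"ay":0.11,"az":0.03,"x":0,"y":0,"z":0,"hand":-1},{"ax":0,"ay":0,"az":0,"x":0,"y":0,"z":0,"hand":-1}]'
python3 wb.py; python3 -c "
from h import *
print(get_state()['qpos'].round(2));go([.425,-.046,.12],tl(-.215,-.3))"
```

```text
time: 21.03
eef_pos: [0.5783, 0.1063, 0.0934]
tcp_rot: [-0.385, 0.345, -0.571, 0.638]
contact_force: [0.1, -0.9, 0.2]
opening: 1.0
time: 21.45
eef_pos: [0.5284, 0.02, 0.1623]
tcp_rot: [-0.485, 0.433, -0.506, 0.567]
contact_force: [0.7, 0.5, -0.4]
opening: 1.0
time: 21.87
eef_pos: [0.5391, -0.0611, 0.1589]
tcp_rot: [-0.532, 0.581, -0.446, 0.426]
contact_force: [-0.6, -0.2, 0.9]
opening: 0.999
c 428.1 -46.7 LW 118.0 62.0 yaw -0.219 px [274. 266.]
c 453.2 -176.1 LW 113.0 66.0 yaw -0.329 px [397. 233.]
c 565.0 -98.9 LW 199.0 16.0 yaw -1.458 px [325. 136.]
c 605.7 -12.1 LW 441.0 106.0 yaw -1.421 px [233.  89.]
[-0.28  0.21  1.84 -0.03  1.33  1.36]
shift [  -5.5   64.9 -101.4] turn [-0.058  0.148  0.019] turn deg 9.2
```

```bash
python3 -m inch '[{"ax":-0.02,"ay":0.05,"az":0.006,"x":-1,"y":21,"z":-33,"hand":-1},{"ax":-0.02,"ay":0.05,"az":0.006,"x":-1,"y":21,"z":-33,"hand":-1},{"ax":-0.018,"ay":0.048,"az":0.006,"x":-1,"y":21,"z":-33,"hand":-1},{"ax":0,"ay":0,"az":0,"x":0,"y":0,"z":0,"hand":-1},{"ax":0,"ay":0,"az":0,"x":0,"y":0,"z":0,"hand":-1}]'
python3 wb.py; python3 -c "
from h import *
print(get_state()['qpos'].round(2));go([.425,-.046,.0135],tl(-.215,-.3))"
```

```text
time: 22.33
eef_pos: [0.4231, -0.0407, 0.1225]
tcp_rot: [-0.506, 0.627, -0.461, 0.372]
contact_force: [0.8, -1.1, 0.8]
opening: 1.002
c 425.1 -46.5 LW 113.0 63.0 yaw -0.219 px [301. 171.]
c 449.4 -174.8 LW 109.0 64.0 yaw -0.363 px [465.  97.]
[-0.32  0.04  2.11 -0.03  1.29  1.48]
shift [  4.3 105.8  32.6] turn [-0.002  0.002  0.002] turn deg 0.2
```

```bash
python3 -m inch '[{"ax":0,"ay":0,"az":0,"x":4.5,"y":26,"z":8,"hand":-1},{"ax":0,"ay":0,"az":0,"x":0,"y":26,"z":8,"hand":-1},{"ax":0,"ay":0,"az":0,"x":0,"y":26,"z":8,"hand":-1},{"ax":0,"ay":0,"az":0,"x":0,"y":22,"z":8,"hand":-1},{"ax":0,"ay":0,"az":0,"x":0,"y":0,"z":0,"hand":-1}]'
python3 -m inch '[{"ax":0,"ay":0,"az":0,"x":0,"y":0,"z":0,"hand":-1},{"ax":0,"ay":0,"az":0,"x":0,"y":0,"z":0,"hand":-1},{"ax":0,"ay":0,"az":0,"x":0,"y":0,"z":0,"hand":-1}]'
python3 -c "
from h import *
go([.425,-.046,.0135],tl(-.215,-.3))"
```

```text
time: 22.8
eef_pos: [0.4259, -0.0467, 0.0168]
tcp_rot: [-0.506, 0.627, -0.461, 0.371]
contact_force: [-1.2, 0.3, -0.1]
opening: 0.996
time: 23.05
eef_pos: [0.429, -0.0478, 0.0215]
tcp_rot: [-0.504, 0.625, -0.464, 0.373]
contact_force: [-0.0, -0.8, -0.5]
opening: 1.002
shift [-1.   8.9 -1.8] turn [-0.005 -0.     0.002] turn deg 0.3
```

```bash
python3 -m inch '[{"ax":0,"ay":0,"az":0,"x":-1,"y":8,"z":-1.5,"hand":-1},{"ax":0,"ay":0,"az":0,"x":0,"y":0,"z":0,"hand":-1},{"ax":0,"ay":0,"az":0,"x":0,"y":0,"z":0,"hand":-1},{"ax":0,"ay":0,"az":0,"x":0,"y":0,"z":0,"hand":1},{"ax":0,"ay":0,"az":0,"x":0,"y":0,"z":0,"hand":1}]' 60
python3 -m inch '[{"ax":0,"ay":0,"az":0,"x":0,"y":0,"z":0,"hand":1},{"ax":0,"ay":0,"az":0,"x":0,"y":0,"z":0,"hand":1},{"ax":0,"ay":0,"az":0,"x":0,"y":0,"z":0,"hand":1},{"ax":0,"ay":0,"az":0,"x":0,"y":0,"z":0,"hand":1}]'
python3 -m inch '[{"ax":0,"ay":0,"az":0,"x":0,"y":-25,"z":-8,"hand":1},{"ax":0,"ay":0,"az":0,"x":0,"y":-35,"z":-11,"hand":1},{"ax":0,"ay":0,"az":0,"x":0,"y":-35,"z":-11,"hand":1},{"ax":0,"ay":0,"az":0,"x":0,"y":-35,"z":-11,"hand":1},{"ax":0,"ay":0,"az":0,"x":0,"y":0,"z":0,"hand":1}]'
python3 -c "
from h import *
go(bs(.062,-.055,.12),tl(YE,np.pi/4-.3))"
```

```text
time: 23.47
eef_pos: [0.4235, -0.0456, 0.0125]
tcp_rot: [-0.505, 0.626, -0.463, 0.372]
contact_force: [0.1, 0.3, 0.6]
opening: 0.745
time: 23.8
eef_pos: [0.4243, -0.0458, 0.0131]
tcp_rot: [-0.505, 0.626, -0.463, 0.372]
contact_force: [0.9, -0.1, 5.1]
opening: 0.729
time: 24.22
eef_pos: [0.4264, -0.0464, 0.1551]
tcp_rot: [-0.503, 0.623, -0.467, 0.375]
contact_force: [0.6, -0.4, -0.7]
opening: 0.726
shift [-57.5 -33.   86. ] turn [ 0.766 -0.333  0.036] turn deg 47.9
```

```bash
python3 -m inch '[{"ax":0.096,"ay":-0.042,"az":0.004,"x":-7,"y":-6,"z":18,"hand":1},{"ax":0.096,"ay":-0.042,"az":0.004,"x":-7,"y":-5,"z":18,"hand":1},{"ax":0.096,"ay":-0.042,"az":0.004,"x":-7,"y":-3,"z":17,"hand":1},{"ax":0.096,"ay":-0.042,"az":0.004,"x":-4,"y":0,"z":12,"hand":1},{"ax":0.096,"ay":-0.042,"az":0.004,"x":-4,"y":0,"z":7,"hand":1}]'
python3 -m inch '[{"ax":0.096,"ay":-0.042,"az":0.004,"x":-4,"y":0,"z":4,"hand":1},{"ax":0.096,"ay":-0.042,"az":0.004,"x":-3,"y":0,"z":4,"hand":1},{"ax":0.096,"ay":-0.042,"az":0.004,"x":-2,"y":0,"z":0,"hand":1},{"ax":0,"ay":0,"az":0,"x":0,"y":0,"z":0,"hand":1},{"ax":0,"ay":0,"az":0,"x":0,"y":0,"z":0,"hand":1}]'
python3 -c "
from h import *
print(get_state()['qpos'].round(2))
go(bs(.062,-.055,.12),tl(YE,np.pi/4-.3))"
```

```text
time: 24.63
eef_pos: [0.5005, -0.0275, 0.1519]
tcp_rot: [-0.441, 0.46, -0.54, 0.55]
contact_force: [-0.7, 0.8, -1.0]
opening: 0.729
time: 25.05
eef_pos: [0.5054, -0.0183, 0.1526]
tcp_rot: [-0.389, 0.349, -0.567, 0.636]
contact_force: [-0.4, 0.3, -0.3]
opening: 0.727
[-0.33 -0.22  2.32  0.34  0.64  0.89]
shift [-6.   2.2 25.5] turn [ 0.015 -0.001 -0.003] turn deg 0.9
```

```bash
python3 -m inch '[{"ax":0.013,"ay":0,"az":-0.003,"x":-6,"y":2,"z":26,"hand":1},{"ax":0,"ay":0,"az":0,"x":0,"y":28,"z":9,"hand":1},{"ax":0,"ay":0,"az":0,"x":0,"y":28,"z":9,"hand":1},{"ax":0,"ay":0,"az":0,"x":0,"y":28,"z":9,"hand":1},{"ax":0,"ay":0,"az":0,"x":0,"y":0,"z":0,"hand":1}]'
python3 -m inch '[{"ax":0,"ay":0,"az":0,"x":0,"y":0,"z":0,"hand":1},{"ax":0,"ay":0,"az":0,"x":0,"y":0,"z":0,"hand":1},{"ax":0,"ay":0,"az":0,"x":0,"y":0,"z":0,"hand":1}]'
python3 -c "
from h import *
go(bs(.060,-.055,.013),tl(YE,np.pi/4-.3))"
```

```text
time: 25.47
eef_pos: [0.5939, -0.0024, 0.0973]
tcp_rot: [-0.387, 0.347, -0.569, 0.638]
contact_force: [-1.3, 0.2, -0.8]
opening: 0.723
time: 25.72
eef_pos: [0.5939, -0.0032, 0.1046]
tcp_rot: [-0.384, 0.342, -0.572, 0.639]
contact_force: [0.1, -0.1, -1.0]
opening: 0.726
shift [-0.8 21.2 -1.7] turn [-0.005  0.001  0.002] turn deg 0.3
```

```bash
python3 -m inch '[{"ax":0,"ay":0,"az":0,"x":-0.8,"y":10,"z":-1,"hand":1},{"ax":0,"ay":0,"az":0,"x":0,"y":8,"z":0,"hand":1},{"ax":0,"ay":0,"az":0,"x":0,"y":0,"z":0,"hand":1},{"ax":0,"ay":0,"az":0,"x":0,"y":0,"z":0,"hand":1}]'
python3 -m inch '[{"ax":0,"ay":0,"az":0,"x":0,"y":2,"z":0,"hand":1},{"ax":0,"ay":0,"az":0,"x":0,"y":0,"z":0,"hand":1},{"ax":0,"ay":0,"az":0,"x":0,"y":0,"z":0,"hand":1}]'
python3 -c "
from h import *
go(bs(.060,-.055,.013),tl(YE,np.pi/4-.3))"
```

```text
time: 26.05
eef_pos: [0.6003, -0.0012, 0.0863]
tcp_rot: [-0.385, 0.343, -0.571, 0.639]
contact_force: [0.0, -0.4, -1.0]
opening: 0.725
time: 26.3
eef_pos: [0.6013, -0.0012, 0.0858]
tcp_rot: [-0.385, 0.343, -0.571, 0.639]
contact_force: [-7.8, -1.0, 5.9]
opening: 0.731
shift [0.3 1.  0.4] turn [-0.003  0.002  0.001] turn deg 0.2
```

```bash
python3 -m inch '[{"ax":0,"ay":0,"az":0,"x":0,"y":0,"z":0,"hand":-1},{"ax":0,"ay":0,"az":0,"x":0,"y":0,"z":0,"hand":-1},{"ax":0,"ay":0,"az":0,"x":0,"y":0,"z":0,"hand":-1},{"ax":0,"ay":0,"az":0,"x":0,"y":0,"z":0,"hand":-1},{"ax":0,"ay":0,"az":0,"x":0,"y":-15,"z":-4.5,"hand":-1}]'
python3 -m inch '[{"ax":0,"ay":0,"az":0,"x":0,"y":-35,"z":-11,"hand":-1},{"ax":0,"ay":0,"az":0,"x":0,"y":-35,"z":-11,"hand":-1},{"ax":-0.11,"ay":0,"az":0,"x":20,"y":-15,"z":0,"hand":-1},{"ax":-0.11,"ay":0,"az":0,"x":30,"y":0,"z":0,"hand":-1},{"ax":-0.11,"ay":0,"az":0,"x":30,"y":0,"z":0,"hand":-1}]'
python3 -m inch '[{"ax":-0.11,"ay":0,"az":0,"x":30,"y":0,"z":0,"hand":-1},{"ax":-0.11,"ay":0,"az":0,"x":30,"y":0,"z":0,"hand":-1},{"ax":-0.11,"ay":0,"az":0.0,"x":30,"y":0,"z":0,"hand":-1},{"ax":-0.11,"ay":0,"az":0,"x":0,"y":0,"z":0,"hand":-1},{"ax":0,"ay":0,"az":0,"x":0,"y":0,"z":0,"hand":-1}]'
python3 look.py; python3 -c "
from h import *
print(get_state()['qpos'].round(2));go([.450,-.176,.12],tl(-.362,-.3))"
```

```text
time: 26.72
eef_pos: [0.5906, -0.0023, 0.0947]
tcp_rot: [-0.385, 0.344, -0.571, 0.639]
contact_force: [-1.1, 0.5, -0.2]
opening: 1.001
time: 27.13
eef_pos: [0.5405, -0.0893, 0.1637]
tcp_rot: [-0.485, 0.431, -0.508, 0.566]
contact_force: [1.2, 0.4, 0.6]
opening: 0.999
time: 27.55
eef_pos: [0.5527, -0.1793, 0.1597]
tcp_rot: [0.597, -0.533, 0.4, -0.447]
contact_force: [-0.5, 1.2, -1.6]
opening: 1.004
329 247 331.5 [ 0.446 -0.189] LW 0.112 0.037 yaw -0.349
143 245 598.0 [0.449 0.423] LW 0.113 0.065 yaw 0.106
221 201 2089.5 [0.599 0.172] LW 0.273 0.105 yaw -1.455
282 194 868.5 [ 0.621 -0.034] LW 0.136 0.104 yaw -1.471
280 249 28737.5 [ 0.438 -0.026] LW 1.988 1.091 yaw -1.531
[-0.43  0.3   1.74 -0.15  1.35  1.08]
shift [-13.6  66.1 -85.9] turn [-0.018  0.455  0.136] turn deg 27.2
```

```bash
python3 -m inch '[{"ax":-0.004,"ay":0.114,"az":0.034,"x":-3,"y":16,"z":-22,"hand":-1},{"ax":-0.004,"ay":0.114,"az":0.034,"x":-3,"y":16,"z":-22,"hand":-1},{"ax":-0.004,"ay":0.114,"az":0.034,"x":-3,"y":16,"z":-22,"hand":-1},{"ax":-0.004,"ay":0.114,"az":0.034,"x":0,"y":16,"z":-22,"hand":-1},{"ax":0,"ay":0,"az":0,"x":0,"y":0,"z":0,"hand":-1}]'
python3 wb.py; python3 -c "
from h import *
print(get_state()['qpos'].round(2));go([.450,-.176,.12],tl(-.362,-.3))
t=read_camera('top')
f=lambda x,y:(340+x*.225,180+y*.225)
for p in ((142,97),(155,185),(310,167),(297,83)): print('plate',onz(t,f(*p),.224).round(3))
for p in ((52,102),(75,272),(243,252)): print('base',onz(t,f(*p),.01).round(3))
for p in ((325,345),(300,347)): print('rail',onz(t,f(*p),.21).round(3))"
```

```text
time: 28.02
eef_pos: [0.4435, -0.1592, 0.1216]
tcp_rot: [-0.456, 0.665, -0.488, 0.335]
contact_force: [-0.6, 0.4, -0.4]
opening: 1.003
c 450.7 -175.9 LW 111.0 63.0 yaw -0.363 px [292. 165.]
c 584.6 -67.3 LW 124.0 46.0 yaw -1.456 px [68. 52.]
[-0.53  0.15  2.   -0.05  1.29  1.42]
shift [13.2  0.3  9.7] turn [-0.    -0.001 -0.001] turn deg 0.1
plate [ 0.559 -0.297  0.224]
plate [ 0.5   -0.304  0.224]
plate [ 0.513 -0.406  0.224]
plate [ 0.569 -0.399  0.224]
base [ 0.595 -0.268  0.01 ]
base [ 0.466 -0.283  0.01 ]
base [ 0.482 -0.41   0.01 ]
rail [ 0.398 -0.414  0.21 ]
rail [ 0.397 -0.398  0.21 ]
```

```bash
python3 -m inch '[{"ax":0,"ay":0,"az":0,"x":13,"y":10,"z":12,"hand":-1},{"ax":0,"ay":0,"az":0,"x":0,"y":26,"z":8,"hand":-1},{"ax":0,"ay":0,"az":0,"x":0,"y":26,"z":8,"hand":-1},{"ax":0,"ay":0,"az":0,"x":0,"y":26,"z":8,"hand":-1},{"ax":0,"ay":0,"az":0,"x":0,"y":12,"z":4,"hand":-1}]'
python3 -m inch '[{"ax":0,"ay":0,"az":0,"x":0,"y":0,"z":0,"hand":-1},{"ax":0,"ay":0,"az":0,"x":0,"y":0,"z":0,"hand":-1},{"ax":0,"ay":0,"az":0,"x":0,"y":0,"z":0,"hand":-1},{"ax":0,"ay":0,"az":0,"x":0,"y":0,"z":0,"hand":-1}]'
python3 -c "
from h import *
go([.450,-.176,.0135],tl(-.362,-.3))"
```

```text
time: 28.53
eef_pos: [0.4531, -0.177, 0.0154]
tcp_rot: [-0.457, 0.662, -0.489, 0.338]
contact_force: [-0.7, -0.2, -0.3]
opening: 1.002
time: 28.87
eef_pos: [0.4549, -0.1785, 0.0193]
tcp_rot: [-0.456, 0.66, -0.491, 0.338]
contact_force: [-0.0, 0.3, -0.1]
opening: 1.0
shift [-0.7  7.2 -3.6] turn [-0.007 -0.001  0.002] turn deg 0.4
```

```bash
python3 -m inch '[{"ax":0,"ay":0,"az":0,"x":-0.7,"y":6.5,"z":-3.5,"hand":-1},{"ax":0,"ay":0,"az":0,"x":0,"y":0,"z":0,"hand":-1},{"ax":0,"ay":0,"az":0,"x":0,"y":0,"z":0,"hand":-1},{"ax":0,"ay":0,"az":0,"x":0,"y":0,"z":0,"hand":1},{"ax":0,"ay":0,"az":0,"x":0,"y":0,"z":0,"hand":1}]' 60
python3 -m inch '[{"ax":0,"ay":0,"az":0,"x":0,"y":0,"z":0,"hand":1},{"ax":0,"ay":0,"az":0,"x":0,"y":0,"z":0,"hand":1},{"ax":0,"ay":0,"az":0,"x":0,"y":0,"z":0,"hand":1},{"ax":0,"ay":0,"az":0,"x":0,"y":0,"z":0,"hand":1}]'
python3 -m inch '[{"ax":0,"ay":0,"az":0,"x":0,"y":-25,"z":-8,"hand":1},{"ax":0,"ay":0,"az":0,"x":0,"y":-35,"z":-11,"hand":1},{"ax":0,"ay":0,"az":0,"x":0,"y":-35,"z":-11,"hand":1},{"ax":0,"ay":0,"az":0,"x":0,"y":-35,"z":-11,"hand":1},{"ax":0,"ay":0,"az":0,"x":0,"y":0,"z":0,"hand":1}]'
python3 -c "
from h import *
go(bs(.062,-.165,.12),tl(YE,np.pi/4-.3))"
```

```text
time: 29.28
eef_pos: [0.4487, -0.1753, 0.0124]
tcp_rot: [-0.457, 0.662, -0.49, 0.337]
contact_force: [0.9, -0.7, 1.0]
opening: 0.749
time: 29.62
eef_pos: [0.4494, -0.1758, 0.013]
tcp_rot: [-0.457, 0.661, -0.49, 0.337]
contact_force: [1.1, -0.6, 3.9]
opening: 0.728
time: 30.03
eef_pos: [0.4509, -0.1766, 0.1553]
tcp_rot: [-0.456, 0.658, -0.494, 0.339]
contact_force: [1.2, -0.8, -1.2]
opening: 0.727
shift [-85.7 -24.8  58.9] turn [ 0.757 -0.484  0.053] turn deg 51.5
```

```bash
python3 -m inch '[{"ax":0.095,"ay":-0.06,"az":0.006,"x":-14,"y":-6,"z":14,"hand":1},{"ax":0.095,"ay":-0.06,"az":0.006,"x":-14,"y":-5,"z":13,"hand":1},{"ax":0.095,"ay":-0.06,"az":0.006,"x":-12,"y":-3,"z":13,"hand":1},{"ax":0.095,"ay":-0.06,"az":0.006,"x":-8,"y":0,"z":10,"hand":1},{"ax":0.095,"ay":-0.06,"az":0.006,"x":-5,"y":0,"z":8,"hand":1}]'
python3 -m inch '[{"ax":0.095,"ay":-0.06,"az":0.006,"x":-3,"y":0,"z":5,"hand":1},{"ax":0.095,"ay":-0.06,"az":0.006,"x":-2,"y":0,"z":4,"hand":1},{"ax":0.092,"ay":-0.06,"az":0.006,"x":-2,"y":0,"z":2,"hand":1},{"ax":0,"ay":0,"az":0,"x":0,"y":0,"z":0,"hand":1},{"ax":0,"ay":0,"az":0,"x":0,"y":0,"z":0,"hand":1}]'
python3 -c "
from h import *
print(get_state()['qpos'].round(2))
go(bs(.062,-.165,.12),tl(YE,np.pi/4-.3))"
```

```text
time: 30.45
eef_pos: [0.5199, -0.1386, 0.1551]
tcp_rot: [0.423, -0.476, 0.553, -0.538]
contact_force: [0.0, 1.1, -0.5]
opening: 0.727
time: 30.87
eef_pos: [0.5287, -0.1325, 0.1571]
tcp_rot: [-0.387, 0.352, -0.569, 0.634]
contact_force: [0.1, -0.3, -1.2]
opening: 0.728
[-0.56 -0.11  2.22  0.45  0.71  0.61]
shift [-12.2   1.6  14.2] turn [ 0.015 -0.009 -0.002] turn deg 1.0
```

```bash
python3 -m inch '[{"ax":0.012,"ay":-0.009,"az":-0.002,"x":-12,"y":1,"z":14,"hand":1},{"ax":0,"ay":0,"az":0,"x":0,"y":28,"z":9,"hand":1},{"ax":0,"ay":0,"az":0,"x":0,"y":28,"z":9,"hand":1},{"ax":0,"ay":0,"az":0,"x":0,"y":28,"z":9,"hand":1},{"ax":0,"ay":0,"az":0,"x":0,"y":0,"z":0,"hand":1}]'
python3 -m inch '[{"ax":0,"ay":0,"az":0,"x":0,"y":0,"z":0,"hand":1},{"ax":0,"ay":0,"az":0,"x":0,"y":0,"z":0,"hand":1},{"ax":0,"ay":0,"az":0,"x":0,"y":0,"z":0,"hand":1}]'
python3 -c "
from h import *
go(bs(.060,-.165,.013),tl(YE,np.pi/4-.3))"
```

```text
time: 31.28
eef_pos: [0.605, -0.1114, 0.0972]
tcp_rot: [-0.387, 0.347, -0.568, 0.638]
contact_force: [-0.7, 0.9, -2.1]
opening: 0.723
time: 31.53
eef_pos: [0.6051, -0.113, 0.1043]
tcp_rot: [-0.386, 0.342, -0.571, 0.639]
contact_force: [-0.1, 1.2, -1.4]
opening: 0.732
shift [-1.3 21.4 -0.6] turn [-0.003  0.003  0.002] turn deg 0.3
```

```bash
python3 -m inch '[{"ax":0,"ay":0,"az":0,"x":-1,"y":10,"z":0,"hand":1},{"ax":0,"ay":0,"az":0,"x":0,"y":8,"z":0,"hand":1},{"ax":0,"ay":0,"az":0,"x":0,"y":0,"z":0,"hand":1},{"ax":0,"ay":0,"az":0,"x":0,"y":0,"z":0,"hand":1}]'
python3 -m inch '[{"ax":0,"ay":0,"az":0,"x":0,"y":2,"z":0,"hand":1},{"ax":0,"ay":0,"az":0,"x":0,"y":0,"z":0,"hand":1},{"ax":0,"ay":0,"az":0,"x":0,"y":0,"z":0,"hand":1}]'
python3 -c "
from h import *
go(bs(.060,-.165,.013),tl(YE,np.pi/4-.3))"
```

```text
time: 31.87
eef_pos: [0.6125, -0.1106, 0.0865]
tcp_rot: [-0.386, 0.343, -0.57, 0.639]
contact_force: [-0.3, 0.5, -0.3]
opening: 0.725
time: 32.12
eef_pos: [0.6138, -0.1107, 0.0858]
tcp_rot: [-0.386, 0.342, -0.571, 0.639]
contact_force: [-5.0, -0.3, 2.9]
opening: 0.727
shift [0.1 0.9 0.3] turn [-0.002  0.004  0.001] turn deg 0.2
```

```bash
python3 -m inch '[{"ax":0,"ay":0,"az":0,"x":0,"y":0,"z":0,"hand":-1},{"ax":0,"ay":0,"az":0,"x":0,"y":0,"z":0,"hand":-1},{"ax":0,"ay":0,"az":0,"x":0,"y":0,"z":0,"hand":-1},{"ax":0,"ay":0,"az":0,"x":0,"y":0,"z":0,"hand":-1},{"ax":0,"ay":0,"az":0,"x":0,"y":-15,"z":-4.5,"hand":-1}]'
python3 -m inch '[{"ax":0,"ay":0,"az":0,"x":0,"y":-35,"z":-11,"hand":-1},{"ax":0,"ay":0,"az":0,"x":0,"y":-35,"z":-11,"hand":-1},{"ax":-0.1,"ay":0,"az":0,"x":0,"y":-35,"z":0,"hand":-1},{"ax":-0.1,"ay":0,"az":0,"x":0,"y":-38,"z":0,"hand":-1},{"ax":-0.1,"ay":0,"az":0,"x":0,"y":-38,"z":0,"hand":-1}]'
python3 -m inch '[{"ax":-0.1,"ay":0,"az":0,"x":0,"y":-38,"z":0,"hand":-1},{"ax":-0.085,"ay":0,"az":0,"x":0,"y":-38,"z":0,"hand":-1},{"ax":0,"ay":0,"az":0,"x":0,"y":-38,"z":0,"hand":-1},{"ax":0,"ay":0,"az":0,"x":0,"y":0,"z":0,"hand":-1},{"ax":0,"ay":0,"az":0,"x":0,"y":0,"z":0,"hand":-1}]'
python3 - <<'E'
from h import *
print(get_state()['qpos'].round(2))
s=read_camera("scene");c=wrist();t=read_camera("top")
a=cv2.resize(s["img"][170:320,140:380],(560,350));cv2.imwrite("pics/chk.png",np.vstack([np.hstack([a,cv2.resize(t["img"][160:280,170:340],(240,170)).repeat(1,0)]) if 0 else a]))
cv2.imwrite("pics/chk.png",np.hstack([cv2.resize(s["img"][170:320,230:380],(400,400)),cv2.resize(c["img"],(400,400))])[:,:,::-1])
E
python3 look.py
```

```text
time: 32.53
eef_pos: [0.6027, -0.1114, 0.0948]
tcp_rot: [-0.386, 0.343, -0.57, 0.639]
contact_force: [-1.3, 0.3, -0.2]
opening: 1.0
time: 32.95
eef_pos: [0.5075, -0.1223, 0.2517]
tcp_rot: [-0.478, 0.426, -0.513, 0.572]
contact_force: [0.9, -0.4, -0.2]
opening: 0.999
time: 33.37
eef_pos: [0.5007, -0.1233, 0.3673]
tcp_rot: [-0.527, 0.467, -0.474, 0.529]
contact_force: [-0.6, -0.0, -0.7]
opening: 1.003
[-0.44 -0.15  1.81 -0.    1.47  1.02]
143 245 597.0 [0.449 0.423] LW 0.113 0.065 yaw 0.106
220 201 2088.5 [0.599 0.173] LW 0.273 0.105 yaw -1.455
279 195 824.0 [ 0.62  -0.022] LW 0.113 0.104 yaw -1.471
279 249 28516.5 [ 0.438 -0.026] LW 1.987 1.091 yaw -1.531
```

View pics/chk.png

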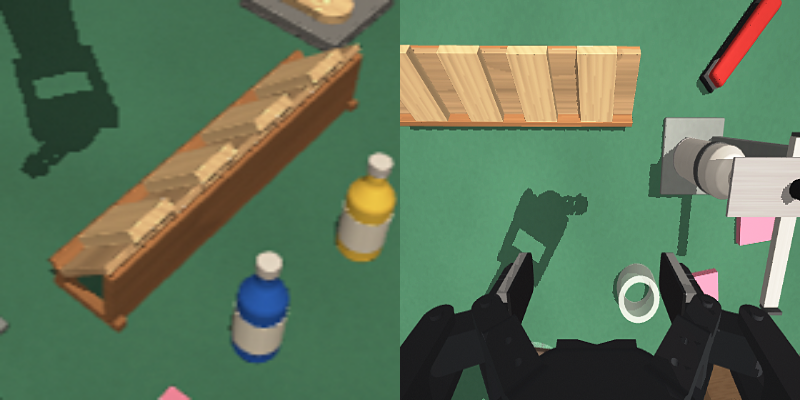

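All four boards lean flat on the easel standing on the lip, and the plaque is in the tray (0.449, 0.423). Knob next.

```bash
python3 -c "
from h import *
t=read_camera('top');s=read_camera('scene')
p,e=tri(ray(t,405.3,205.9),ray(s,173.1,245.8));print('knob',p.round(4),e.round(4))
go([p[0],p[1],.36],tl(.11,0))"
```

```text
knob [ 0.5414 -0.3829  0.2603] 0.0035
shift [263.3   1.9  12.6] turn [0.001 0.004 0.001] turn deg 0.3
```

```bash
python3 -m inch '[{"ax":0,"ay":0,"az":0,"x":37,"y":0,"z":2,"hand":-1},{"ax":0,"ay":0,"az":0,"x":37,"y":0,"z":2,"hand":-1},{"ax":0,"ay":0,"az":0,"x":37,"y":0,"z":2,"hand":-1},{"ax":0,"ay":0,"az":0,"x":37,"y":0,"z":2,"hand":-1},{"ax":0,"ay":0,"az":0,"x":37,"y":0,"z":2,"hand":-1}]'
python3 -m inch '[{"ax":0,"ay":0,"az":0,"x":37,"y":0,"z":2,"hand":-1},{"ax":0,"ay":0,"az":0,"x":37,"y":0,"z":2,"hand":-1},{"ax":0,"ay":0,"az":0,"x":0,"y":0,"z":0,"hand":-1},{"ax":0,"ay":0,"az":0,"x":0,"y":0,"z":0,"hand":-1},{"ax":0,"ay":0,"az":0,"x":0,"y":0,"z":0,"hand":-1}]'
python3 - <<'E'
from h import *
go([.5414,-.3829,.36],tl(.11,0))
c=wrist();im=c['img'].copy()
q=np.linalg.inv(c['T'])@np.r_[.5414,-.3829,.2603,1];print(c['cx']+K(c)*q[0]/q[2],c['cy']+K(c)*q[1]/q[2])
cv2.imwrite("pics/k1.png",im[:,:,::-1])
E
```

```text
time: 34.08
eef_pos: [0.5302, -0.3072, 0.363]
tcp_rot: [0.528, -0.47, 0.471, -0.528]
contact_force: [0.3, 0.1, -0.8]
opening: 1.002
time: 34.5
eef_pos: [0.5426, -0.3783, 0.3632]
tcp_rot: [-0.528, 0.47, -0.471, 0.528]
contact_force: [1.1, 0.9, 0.5]
opening: 0.995
shift [ 4.4  3.2 -1.8] turn [-0.001  0.004  0.001] turn deg 0.2
279.6728695859764 220.43847304464185
```

View pics/k1.png

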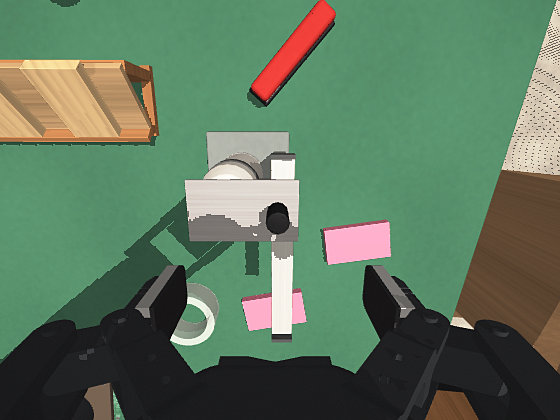

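Knob top disc sits at ~(278,221), as predicted (280,220); the rail is vertical in the picture, so yaw is right. Descend and pinch.

```bash
python3 -m inch '[{"ax":0,"ay":0,"az":0,"x":3.5,"y":28,"z":-2,"hand":-1},{"ax":0,"ay":0,"az":0,"x":0,"y":28,"z":0,"hand":-1},{"ax":0,"ay":0,"az":0,"x":0,"y":28,"z":0,"hand":-1},{"ax":0,"ay":0,"az":0,"x":0,"y":28,"z":0,"hand":-1},{"ax":0,"ay":0,"az":0,"x":0,"y":0,"z":0,"hand":-1}]'
python3 -m inch '[{"ax":0,"ay":0,"az":0,"x":0,"y":0,"z":0,"hand":-1},{"ax":0,"ay":0,"az":0,"x":0,"y":0,"z":0,"hand":-1},{"ax":0,"ay":0,"az":0,"x":0,"y":0,"z":0,"hand":-1}]'
python3 -c "
from h import *
go([.5412,-.3825,.242],tl(.11,0))"
```

```text
time: 34.97
eef_pos: [0.5393, -0.3787, 0.2453]
tcp_rot: [-0.528, 0.473, -0.467, 0.528]
contact_force: [-0.1, 1.1, -2.0]
opening: 1.0
time: 35.22
eef_pos: [0.5427, -0.3831, 0.2562]
tcp_rot: [0.528, -0.467, 0.473, -0.528]
contact_force: [-0.3, -0.3, 0.3]
opening: 0.999
shift [-0.9 14.2 -1.5] turn [-0.005  0.005  0.007] turn deg 0.6
```

```bash
python3 -m inch '[{"ax":0,"ay":0,"az":0,"x":-0.5,"y":6,"z":-1,"hand":-1},{"ax":0,"ay":0,"az":0,"x":0,"y":6,"z":0,"hand":-1},{"ax":0,"ay":0,"az":0,"x":0,"y":0,"z":0,"hand":-1},{"ax":0,"ay":0,"az":0,"x":0,"y":0,"z":0,"hand":-1},{"ax":0,"ay":0,"az":0,"x":0,"y":0,"z":0,"hand":1}]' 30
python3 -m inch '[{"ax":0,"ay":0,"az":0,"x":0,"y":0,"z":0,"hand":1},{"ax":0,"ay":0,"az":0,"x":0,"y":0,"z":0,"hand":1},{"ax":0,"ay":0,"az":0,"x":0,"y":0,"z":0,"hand":1},{"ax":0,"ay":0,"az":0,"x":0,"y":0,"z":0,"hand":1},{"ax":0,"ay":0,"az":0,"x":0,"y":0,"z":0,"hand":1}]'
python3 -m inch '[{"ax":0,"ay":0,"az":0,"x":0,"y":0,"z":0,"hand":1},{"ax":0,"ay":0,"az":0,"x":0,"y":0,"z":0,"hand":1},{"ax":0,"ay":0,"az":0,"x":0,"y":0,"z":0,"hand":1}]'
python3 -c "
from h import *
go([.5412,-.3825,.242],tl(.11,0))"
```

```text
time: 35.63
eef_pos: [0.5405, -0.3824, 0.2404]
tcp_rot: [0.528, -0.47, 0.472, -0.528]
contact_force: [-0.4, 0.4, -0.3]
opening: 0.887
time: 36.05
eef_pos: [0.5405, -0.3811, 0.2409]
tcp_rot: [-0.527, 0.47, -0.471, 0.528]
contact_force: [-0.9, 4.1, -0.7]
opening: 0.224
time: 36.3
eef_pos: [0.5405, -0.3811, 0.2408]
tcp_rot: [-0.527, 0.47, -0.471, 0.528]
contact_force: [-1.4, 4.8, 3.0]
opening: 0.221
shift [ 1.5 -1.2  0.5] turn [-0.001  0.005 -0.   ] turn deg 0.3
```

Knob pinched (19 mm). Pull the guard toward the robot.

```bash
python3 -m inch '[{"ax":0,"ay":0,"az":0,"x":0,"y":0,"z":-10,"hand":1},{"ax":0,"ay":0,"az":0,"x":0,"y":0,"z":-15,"hand":1},{"ax":0,"ay":0,"az":0,"x":0,"y":0,"z":-15,"hand":1},{"ax":0,"ay":0,"az":0,"x":0,"y":0,"z":-15,"hand":1},{"ax":0,"ay":0,"az":0,"x":0,"y":0,"z":-15,"hand":1}]'
python3 -m inch '[{"ax":0,"ay":0,"az":0,"x":0,"y":0,"z":-15,"hand":1},{"ax":0,"ay":0,"az":0,"x":0,"y":0,"z":-10,"hand":1},{"ax":0,"ay":0,"az":0,"x":0,"y":0,"z":0,"hand":1},{"ax":0,"ay":0,"az":0,"x":0,"y":0,"z":0,"hand":1}]'
```

```text
time: 36.72
eef_pos: [0.4714, -0.389, 0.2408]
tcp_rot: [-0.527, 0.469, -0.472, 0.529]
contact_force: [2.2, 4.7, 2.8]
opening: 0.223
time: 37.05
eef_pos: [0.4454, -0.392, 0.2407]
tcp_rot: [-0.527, 0.471, -0.471, 0.528]
contact_force: [-1.7, 5.4, 2.8]
opening: 0.222
```

```bash
python3 -m inch '[{"ax":0,"ay":0,"az":0,"x":0,"y":0,"z":0,"hand":-1},{"ax":0,"ay":0,"az":0,"x":0,"y":0,"z":0,"hand":-1},{"ax":0,"ay":0,"az":0,"x":0,"y":0,"z":0,"hand":-1},{"ax":0,"ay":0,"az":0,"x":0,"y":0,"z":0,"hand":-1},{"ax":0,"ay":0,"az":0,"x":0,"y":-10,"z":0,"hand":-1}]'
python3 -m inch '[{"ax":0,"ay":0,"az":0,"x":0,"y":-30,"z":0,"hand":-1},{"ax":0,"ay":0,"az":0,"x":0,"y":-35,"z":0,"hand":-1},{"ax":0,"ay":0,"az":0,"x":0,"y":-35,"z":0,"hand":-1},{"ax":0,"ay":0,"az":0,"x":-18,"y":0,"z":31,"hand":-1},{"ax":0,"ay":0,"az":0,"x":-18,"y":0,"z":31,"hand":1}]'
python3 -m inch '[{"ax":0,"ay":0,"az":0,"x":-18,"y":0,"z":31,"hand":1},{"ax":0,"ay":0,"az":0,"x":0,"y":0,"z":0,"hand":1},{"ax":0,"ay":0,"az":0,"x":0,"y":0,"z":0,"hand":1},{"ax":0,"ay":0,"az":0,"x":0,"y":0,"z":0,"hand":1},{"ax":0,"ay":0,"az":0,"x":0,"y":0,"z":0,"hand":1}]'
python3 - <<'E'
from h import *
go([.5345,-.3264,.35],tl(.11,0))
c=wrist();im=c['img'].copy()
for z in (.205,.2):
  q=np.linalg.inv(c['T'])@np.r_[.5345,-.3264,z,1];print(c['cx']+K(c)*q[0]/q[2],c['cy']+K(c)*q[1]/q[2])
cv2.imwrite("pics/n1.png",cv2.resize(im[100:340,140:420],None,fx=2.5,fy=2.5)[:,:,::-1])
np.savez('n1.npz',img=im,T=c['T'])
E
```

```text
time: 37.47
eef_pos: [0.4454, -0.3925, 0.2481]
tcp_rot: [0.528, -0.471, 0.47, -0.528]
contact_force: [-0.1, 0.9, -0.5]
opening: 0.913
time: 37.88
eef_pos: [0.5042, -0.3518, 0.356]
tcp_rot: [0.527, -0.467, 0.476, -0.526]
contact_force: [0.1, -1.8, -0.3]
opening: 0.882
time: 38.3
eef_pos: [0.5315, -0.3294, 0.3506]
tcp_rot: [0.528, -0.47, 0.472, -0.527]
contact_force: [-0.2, -0.3, 0.1]
opening: 0.147
shift [-2.6  0.6  3.3] turn [-0.002  0.003  0.003] turn deg 0.3
271.12555265161404 201.84677534538895
271.1647614747827 200.5866802861834
```

View pics/n1.png

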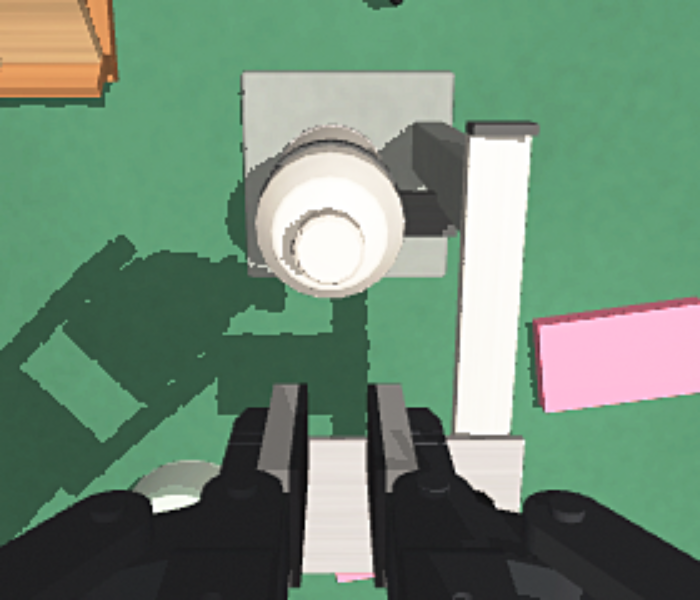

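Cap centre is at about (272,199) full-frame, within 3 px of prediction. Go above it with the jaws shut.

```bash
python3 -m inch '[{"ax":0,"ay":0,"az":0,"x":-1.5,"y":28,"z":5,"hand":1},{"ax":0,"ay":0,"az":0,"x":0,"y":28,"z":0,"hand":1},{"ax":0,"ay":0,"az":0,"x":0,"y":28,"z":0,"hand":1},{"ax":0,"ay":0,"az":0,"x":0,"y":28,"z":0,"hand":1},{"ax":0,"ay":0,"az":0,"x":0,"y":0,"z":0,"hand":1}]'
python3 -m inch '[{"ax":0,"ay":0,"az":0,"x":0,"y":0,"z":0,"hand":1},{"ax":0,"ay":0,"az":0,"x":0,"y":0,"z":0,"hand":1},{"ax":0,"ay":0,"az":0,"x":0,"y":0,"z":0,"hand":1}]'
python3 - <<'E'
from h import *
c=dict(np.load('n1.npz'));w=read_camera("wrist");w["T"]=c["T"]
p=onz(w,(272.4,199.2),.205);print(p.round(4));go([p[0],p[1],.216],tl(.11,0))
E
```

```text
time: 38.77
eef_pos: [0.5336, -0.3256, 0.231]
tcp_rot: [0.528, -0.474, 0.468, -0.527]
contact_force: [-0.7, 0.5, -2.2]
opening: -0.004
time: 39.02
eef_pos: [0.538, -0.3282, 0.2417]
tcp_rot: [0.528, -0.468, 0.474, -0.527]
contact_force: [0.6, -0.2, 0.2]
opening: 0.0
[ 0.5372 -0.3273  0.205 ]
shift [-1.  25.6 -0.9] turn [-0.005  0.004  0.007] turn deg 0.5
```

```bash
python3 -m inch '[{"ax":0,"ay":0,"az":0,"x":-1,"y":8,"z":-1,"hand":1},{"ax":0,"ay":0,"az":0,"x":0,"y":6,"z":0,"hand":1},{"ax":0,"ay":0,"az":0,"x":0,"y":4,"z":0,"hand":1},{"ax":0,"ay":0,"az":0,"x":0,"y":0,"z":0,"hand":1},{"ax":0,"ay":0,"az":0,"x":0,"y":0,"z":0,"hand":1}]'
python3 -m inch '[{"ax":0,"ay":0,"az":0,"x":0,"y":2,"z":0,"hand":1},{"ax":0,"ay":0,"az":0,"x":0,"y":0,"z":0,"hand":1},{"ax":0,"ay":0,"az":0,"x":0,"y":0,"z":0,"hand":1}]'
python3 -m inch '[{"ax":0,"ay":0,"az":0,"x":0,"y":2,"z":0,"hand":1},{"ax":0,"ay":0,"az":0,"x":0,"y":0,"z":0,"hand":1},{"ax":0,"ay":0,"az":0,"x":0,"y":0,"z":0,"hand":1}]'
```

```text
time: 39.48
eef_pos: [0.5359, -0.3258, 0.2196]
tcp_rot: [0.528, -0.47, 0.471, -0.528]
contact_force: [-0.1, 0.3, 0.0]
opening: 0.003
time: 39.73
eef_pos: [0.5362, -0.3261, 0.2184]
tcp_rot: [0.528, -0.469, 0.472, -0.528]
contact_force: [0.8, -0.4, -1.0]
opening: 0.0
time: 39.98
eef_pos: [0.5361, -0.326, 0.2163]
tcp_rot: [0.528, -0.469, 0.472, -0.528]
contact_force: [1.2, -0.6, -1.1]
opening: -0.002
```

```bash
python3 -m inch '[{"ax":0,"ay":0,"az":0,"x":0,"y":3,"z":0,"hand":1},{"ax":0,"ay":0,"az":0,"x":0,"y":0,"z":0,"hand":1},{"ax":0,"ay":0,"az":0,"x":0,"y":0,"z":0,"hand":1}]'
python3 -m inch '[{"ax":0,"ay":0,"az":0,"x":0,"y":3,"z":0,"hand":1},{"ax":0,"ay":0,"az":0,"x":0,"y":0,"z":0,"hand":1},{"ax":0,"ay":0,"az":0,"x":0,"y":0,"z":0,"hand":1}]'
```

```text
time: 40.23
eef_pos: [0.5363, -0.3262, 0.2143]
tcp_rot: [0.528, -0.469, 0.472, -0.528]
contact_force: [-1.0, 0.9, 4.9]
opening: 0.003
time: 40.48
eef_pos: [0.5364, -0.3262, 0.2117]
tcp_rot: [0.528, -0.469, 0.472, -0.528]
contact_force: [-2.0, 0.9, 6.6]
opening: 0.002
```

```bash
python3 -m inch '[{"ax":0,"ay":0,"az":0,"x":0,"y":3,"z":0,"hand":1},{"ax":0,"ay":0,"az":0,"x":0,"y":2,"z":0,"hand":1},{"ax":0,"ay":0,"az":0,"x":0,"y":0,"z":0,"hand":1},{"ax":0,"ay":0,"az":0,"x":0,"y":0,"z":0,"hand":1},{"ax":0,"ay":0,"az":0,"x":0,"y":0,"z":0,"hand":1}]'
```

```text
time: 40.9
eef_pos: [0.5365, -0.3263, 0.21]
tcp_rot: [0.528, -0.469, 0.472, -0.528]
contact_force: [-6.6, 4.3, 14.9]
opening: -0.001
```

Bottomed out (15 N). Hold a little longer, then lift and return to the knob.

```bash
python3 -m inch '[{"ax":0,"ay":0,"az":0,"x":0,"y":0,"z":0,"hand":1},{"ax":0,"ay":0,"az":0,"x":0,"y":0,"z":0,"hand":1},{"ax":0,"ay":0,"az":0,"x":0,"y":0,"z":0,"hand":1}]'
python3 -m inch '[{"ax":0,"ay":0,"az":0,"x":0,"y":-10,"z":0,"hand":1},{"ax":0,"ay":0,"az":0,"x":0,"y":-25,"z":0,"hand":1},{"ax":0,"ay":0,"az":0,"x":0,"y":-35,"z":0,"hand":1},{"ax":0,"ay":0,"az":0,"x":0,"y":-35,"z":0,"hand":1},{"ax":0,"ay":0,"az":0,"x":0,"y":-25,"z":0,"hand":1}]'
python3 -m inch '[{"ax":0,"ay":0,"az":0,"x":18,"y":0,"z":-30,"hand":-1},{"ax":0,"ay":0,"az":0,"x":18,"y":0,"z":-30,"hand":-1},{"ax":0,"ay":0,"az":0,"x":18,"y":0,"z":-30,"hand":-1},{"ax":0,"ay":0,"az":0,"x":0,"y":0,"z":0,"hand":-1},{"ax":0,"ay":0,"az":0,"x":0,"y":0,"z":0,"hand":-1}]'
python3 -c "
from h import *
go([.4454,-.392,.242],tl(.11,0))"
```

```text
time: 41.15
eef_pos: [0.5365, -0.3263, 0.21]
tcp_rot: [0.528, -0.469, 0.472, -0.528]
contact_force: [-5.3, 4.9, 15.1]
opening: 0.003
time: 41.57
eef_pos: [0.5363, -0.3261, 0.3383]
tcp_rot: [0.528, -0.468, 0.473, -0.528]
contact_force: [0.9, -0.4, 0.1]
opening: -0.003
time: 41.98
eef_pos: [0.4516, -0.3906, 0.3348]
tcp_rot: [0.527, -0.47, 0.473, -0.527]
contact_force: [0.9, 0.7, 0.0]
opening: 0.71
shift [ 0.5 92.8 -6.5] turn [-0.002  0.001  0.002] turn deg 0.2
```

```bash
python3 -m inch '[{"ax":0,"ay":0,"az":0,"x":0,"y":0,"z":-6,"hand":-1},{"ax":0,"ay":0,"az":0,"x":0,"y":0,"z":0,"hand":-1},{"ax":0,"ay":0,"az":0,"x":0,"y":28,"z":0,"hand":-1},{"ax":0,"ay":0,"az":0,"x":0,"y":28,"z":0,"hand":-1},{"ax":0,"ay":0,"az":0,"x":0,"y":24,"z":0,"hand":-1}]'
python3 -m inch '[{"ax":0,"ay":0,"az":0,"x":0,"y":0,"z":0,"hand":-1},{"ax":0,"ay":0,"az":0,"x":0,"y":0,"z":0,"hand":-1},{"ax":0,"ay":0,"az":0,"x":0,"y":0,"z":0,"hand":-1}]'
python3 -c "
from h import *
go([.4454,-.392,.242],tl(.11,0))"
```

```text
time: 42.4
eef_pos: [0.4477, -0.3896, 0.2541]
tcp_rot: [0.528, -0.469, 0.471, -0.528]
contact_force: [0.5, -1.2, 0.0]
opening: 0.997
time: 42.65
eef_pos: [0.4479, -0.3907, 0.257]
tcp_rot: [0.528, -0.468, 0.472, -0.528]
contact_force: [0.2, -0.6, -0.3]
opening: 0.997
shift [ 0.9 15.  -2.6] turn [-0.003  0.006  0.005] turn deg 0.5
```

```bash
python3 -m inch '[{"ax":0,"ay":0,"az":0,"x":1,"y":7,"z":-2.5,"hand":-1},{"ax":0,"ay":0,"az":0,"x":0,"y":7,"z":0,"hand":-1},{"ax":0,"ay":0,"az":0,"x":0,"y":0,"z":0,"hand":-1},{"ax":0,"ay":0,"az":0,"x":0,"y":0,"z":0,"hand":-1},{"ax":0,"ay":0,"az":0,"x":0,"y":0,"z":0,"hand":1}]' 30
python3 -m inch '[{"ax":0,"ay":0,"az":0,"x":0,"y":0,"z":0,"hand":1},{"ax":0,"ay":0,"az":0,"x":0,"y":0,"z":0,"hand":1},{"ax":0,"ay":0,"az":0,"x":0,"y":0,"z":0,"hand":1},{"ax":0,"ay":0,"az":0,"x":0,"y":0,"z":0,"hand":1},{"ax":0,"ay":0,"az":0,"x":0,"y":0,"z":0,"hand":1}]'
python3 -m inch '[{"ax":0,"ay":0,"az":0,"x":0,"y":0,"z":0,"hand":1},{"ax":0,"ay":0,"az":0,"x":0,"y":0,"z":0,"hand":1},{"ax":0,"ay":0,"az":0,"x":0,"y":0,"z":0,"hand":1}]'
python3 -c "
from h import *
go([.5405,-.3811,.2408],tl(.11,0))"
```

```text
time: 43.07
eef_pos: [0.4445, -0.392, 0.2416]
tcp_rot: [0.528, -0.469, 0.472, -0.528]
contact_force: [-0.0, 0.9, -0.6]
opening: 0.882
time: 43.48
eef_pos: [0.4446, -0.392, 0.2416]
tcp_rot: [0.528, -0.469, 0.472, -0.528]
contact_force: [0.2, 0.0, 0.5]
opening: 0.223
time: 43.73
eef_pos: [0.4446, -0.392, 0.2416]
tcp_rot: [0.528, -0.469, 0.472, -0.528]
contact_force: [0.1, 1.0, 1.7]
opening: 0.223
shift [ 0.1  1.  96.5] turn [-0.002  0.004  0.003] turn deg 0.3
```

```bash
python3 -m inch '[{"ax":0,"ay":0,"az":0,"x":0,"y":0,"z":10,"hand":1},{"ax":0,"ay":0,"az":0,"x":0,"y":0,"z":15,"hand":1},{"ax":0,"ay":0,"az":0,"x":0,"y":0,"z":15,"hand":1},{"ax":0,"ay":0,"az":0,"x":0,"y":0,"z":15,"hand":1},{"ax":0,"ay":0,"az":0,"x":0,"y":0,"z":15,"hand":1}]'
python3 -m inch '[{"ax":0,"ay":0,"az":0,"x":0,"y":0,"z":15,"hand":1},{"ax":0,"ay":0,"az":0,"x":0,"y":0,"z":10,"hand":1},{"ax":0,"ay":0,"az":0,"x":0,"y":0,"z":2,"hand":1},{"ax":0,"ay":0,"az":0,"x":0,"y":0,"z":0,"hand":1},{"ax":0,"ay":0,"az":0,"x":0,"y":0,"z":0,"hand":1}]'
```

```text
time: 44.15
eef_pos: [0.5147, -0.3839, 0.2416]
tcp_rot: [0.528, -0.47, 0.472, -0.527]
contact_force: [-3.2, -0.9, 2.2]
opening: 0.228
time: 44.57
eef_pos: [0.5415, -0.3809, 0.2417]
tcp_rot: [-0.528, 0.469, -0.472, 0.528]
contact_force: [2.2, -2.0, 1.1]
opening: 0.224
```

```bash
python3 -m inch '[{"ax":0,"ay":0,"az":0,"x":0,"y":0,"z":3,"hand":1},{"ax":0,"ay":0,"az":0,"x":0,"y":0,"z":0,"hand":1},{"ax":0,"ay":0,"az":0,"x":0,"y":0,"z":0,"hand":1}]'
```

```text
time: 44.82
eef_pos: [0.5435, -0.3807, 0.2416]
tcp_rot: [0.528, -0.47, 0.472, -0.527]
contact_force: [-0.3, -1.6, 3.0]
opening: 0.227
```

```bash
python3 -m inch '[{"ax":0,"ay":0,"az":0,"x":0,"y":0,"z":2,"hand":1},{"ax":0,"ay":0,"az":0,"x":0,"y":0,"z":0,"hand":1},{"ax":0,"ay":0,"az":0,"x":0,"y":0,"z":0,"hand":1}]'
python3 -m inch '[{"ax":0,"ay":0,"az":0,"x":0,"y":0,"z":0,"hand":-1},{"ax":0,"ay":0,"az":0,"x":0,"y":0,"z":0,"hand":-1},{"ax":0,"ay":0,"az":0,"x":0,"y":0,"z":0,"hand":-1},{"ax":0,"ay":0,"az":0,"x":0,"y":0,"z":0,"hand":-1},{"ax":0,"ay":0,"az":0,"x":0,"y":-10,"z":0,"hand":-1}]'
python3 -m inch '[{"ax":0,"ay":0,"az":0,"x":0,"y":-30,"z":0,"hand":-1},{"ax":0,"ay":0,"az":0,"x":0,"y":-35,"z":0,"hand":-1},{"ax":0,"ay":0,"az":0,"x":0,"y":-35,"z":0,"hand":-1},{"ax":0,"ay":0,"az":0,"x":-15,"y":0,"z":-30,"hand":-1},{"ax":0,"ay":0,"az":0,"x":-15,"y":0,"z":-30,"hand":-1}]'
python3 -m inch '[{"ax":0,"ay":0,"az":0,"x":-20,"y":0,"z":-30,"hand":-1},{"ax":0,"ay":0,"az":0,"x":-20,"y":0,"z":0,"hand":-1},{"ax":0,"ay":0,"az":0,"x":0,"y":0,"z":0,"hand":-1},{"ax":0,"ay":0,"az":0,"x":0,"y":0,"z":0,"hand":-1},{"ax":0,"ay":0,"az":0,"x":0,"y":0,"z":0,"hand":-1}]'
python3 - <<'E'
from h import *
s=read_camera("scene");c=wrist()
cv2.imwrite("pics/end.png",np.hstack([cv2.resize(s["img"][170:320,140:380],(480,300)),cv2.resize(c["img"][:260],(320,300))])[:,:,::-1])
E
python3 look.py
```

```text
time: 45.07
eef_pos: [0.5436, -0.3807, 0.2416]
tcp_rot: [0.529, -0.471, 0.47, -0.526]
contact_force: [-7.3, -1.9, 3.0]
opening: 0.223
time: 45.48
eef_pos: [0.5451, -0.3791, 0.2489]
tcp_rot: [-0.528, 0.471, -0.47, 0.528]
contact_force: [0.1, -0.3, -0.5]
opening: 0.919
time: 45.9
eef_pos: [0.4837, -0.3578, 0.3561]
tcp_rot: [0.528, -0.466, 0.474, -0.528]
contact_force: [-0.8, -0.1, -0.4]
opening: 1.0
time: 46.32
eef_pos: [0.4487, -0.3211, 0.352]
tcp_rot: [0.528, -0.469, 0.472, -0.528]
contact_force: [-0.1, 0.1, 0.2]
opening: 1.003
143 245 598.0 [0.449 0.423] LW 0.113 0.065 yaw 0.106
221 201 2091.5 [0.599 0.172] LW 0.273 0.105 yaw -1.458
276 195 765.5 [ 0.619 -0.014] LW 0.105 0.095 yaw 0.113
311 191 977.0 [ 0.633 -0.13 ] LW 0.126 0.106 yaw -1.456
280 249 28753.5 [ 0.438 -0.026] LW 1.988 1.091 yaw -1.531
```

View pics/end.png

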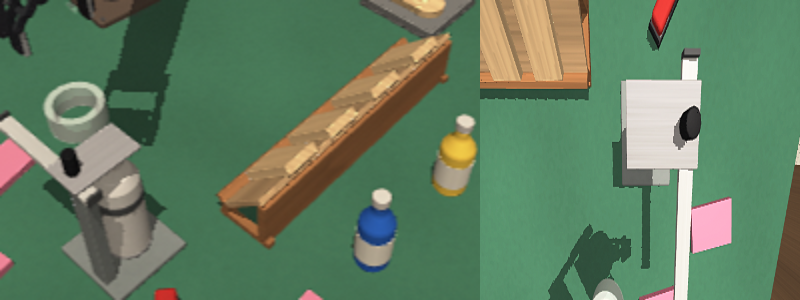

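The guard is shut against its stop, all four boards still lean on the easel, and the plaque is flat in the tray. The bottles and tape are untouched and the arm is clear.

```bash
python3 -c "
from plant import *
print(sign_off())"
```

```text
the job is handed in; nothing more can be done
None
```

The job is done and handed in at about 46 s of the 208 s allowed; sign-off gives no verdict.

**Plaque and boards:** I took the plaque off the easel and laid it flat in the tray. All four blank boards were there, and I leaned them on the easel at about ±55 and ±165 mm from its middle.

**Spray can:** I opened the guard about 96 mm. The nozzle cap went down about 6 mm until it bottomed at 15 N, and I held it there for roughly half a second before letting it up. I then pushed the guard shut until it met its stop at about 7 N.

**Last checks:** The final pictures show:
- The four boards still lean flat on the lip.
- The plaque is at (0.449, 0.423) m, about 7 mm from the tray's middle.
- The guard is over the nozzle.
- The bottles and tape roll look undisturbed. Only the tip of the stapler is in these views, but nothing went near it.
- The arm is clear of everything, with contact force near zero.

**Not measured directly:** I judged the nozzle and guard by arm position and force. The boards' final height on the slope comes from where I let go of them (about 60 mm) and from the pictures. No check failed.

**One change to the plan:** at 45° tilt joint 5 came close to its limit, so I gripped and placed everything at a gentler 28° instead.

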